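# Bolt the steel stop to the bench's T-slot rail

### The arm

A 6-joint arm with a two-finger parallel gripper is mounted at the origin on the work surface; the furniture and walls round the work are solid. World frame = base frame: x ahead of the robot, y to its left, z up, the work surface at z = 0. Lengths are in m, angles in rad, forces in N, time in s.
With the tool pointing down it reaches from about 0.25 to 0.725 m from the base axis. Payload 4 kg.
Tool frame: the origin (TCP) lies at the very end of the fingers, on their centre line; the grasp point (between the pads) lies 19 mm behind it; x points along the fingers, y is the direction in which the jaws open and shut, and the axes are right-handed (so a half turn about x gives the same grasp; the last joint's range is limited). The gripper opens to 85 mm and grips with 20 to 120 N. Pads are 22 mm wide; open, the fingers measure 114 mm over their backs; the gripper's body (76 mm by 85 mm) begins 54 mm behind the grasp point. The pads swing forward as they close: fully open they stand 13 mm farther back than shut.
Start: joints at [-1.349, 0.241, 0.005, 1.335, 0, 1.571], TCP at [0.11, -0.488, 0.231] pointing down, gripper open.
Joint ranges: [-2.72, 2.72], [-1.05, 1.87], [-1.09, 1.28], [-1.99, 2.15], [-1.42, 1.44], [-3.14, 3.14]. Speed limits (rad/s): [2.79, 2.79, 3.14, 3.14, 3.14, 3.14].

### API

Orientations are given as a unit quaternion [x, y, z, w].
In Python, from workcell import get_obs, camera, job_done gives the robot as it stands. The module is installed in compiled form; this text tells all that it offers.
- The arm moves only by the tool arm_command, never from a script. Its argument "motion" is a list of rows, each an object of numbers: "x", "y", "z": the shift along the tool's x, y, z in m; "roll": the turn about the tool's x in rad; "fingers": the opening, from 0 (shut) to 1 (fully open). A call has 1 to 20 rows; each row shifts and turns the pose as measured when the row begins, along the tool's axes as they then stand; what a row does not reach is not made up. A row lasts 1/12 s, in which the tool goes at most 41.7 mm and 7.16 degrees, less where a joint would pass 70% of its speed; a pose out of reach is approached as far as the arm can. A call is refused whole if a number of a shift passes 0.0417 or a number of a turn 0.125, either way. A call with a gripper value outside its range is refused whole. The fingers move at their own pace and stop on an object; the grip force is fixed at half the most. Time passes only in rows, so rows that do not move let the fingers close. It gives the time, the measured TCP pose, the force and the opening at its end, in the units of the state.
- get_obs(): the state, without advancing time (a new reading comes with each control period).
- camera(name): name is "scene" or "top"; returns a dict with "frame" (384x512x3 uint8, red, green, blue), "intrinsics" (3x3 intrinsics, pixels), "rvec" (rotation vector, rad) and "tvec" (3), from world to camera coordinates, as OpenCV has them. Camera axes: x right, y down, z forward; pixel columns grow to the right and rows downward; lengths in m; the calibration is good to about 2 mm. A picture is of the moment at which its call begins. There is no depth.
- job_done(): hands the job in, once; it reports no verdict.
The state is a dict: "clock": time; "joint_pos": joint angles; "joint_vel": joint speeds; "tau": joint torques, N m; "eef_pos": TCP position; "tool_rot": TCP orientation; "ft_force": force on the tool from outside, world axes, zero at the start; "ft_torque": the same for the moment, N m; "grip_width": finger opening in m.
Only numpy, scipy, OpenCV 4.12 (cv2) and the standard library are available. Lean on these libraries where they do the work, as an engineer would, in place of code of your own. Each camera call takes 0.05 s, during which the arm holds its last target.

### The job

Fasten the steel stop to the slotted rail where it sits: take the T-bolt from its wooden holder, lower its long head into the rail's slot in front of the stop's open fork, slide it along until it is fully home in the fork, and turn it clockwise (seen from above) until the head stands square across under the slot's lips. Let go of the bolt, then turn its nut clockwise until it is just firmly tight on the stop's foot, without forcing anything, without pushing the stop along the rail, and without disturbing the other things on the bench.

Things in the scene. Friction and masses are not known exactly. Their poses are not given: they have to be found in the camera images.
- rail: Fixed aluminium T-slot rail, 320 long (its y axis), 56 wide (x), 34 high; origin at the centre of its underside. Slot along the middle of the top: mouth 18 wide with edges rounded by 3; the lips occupy heights 26 to 34; under them a channel 33 wide, from height 6 to 26. Small foot lugs at the sides reach 51 from the middle line, 6 high.
- stop: Loose steel stop, about 1.5 kg, saddling the rail; slides along it if pushed with 7 N or more. Foot 66 wide (x), 120 long (y, same direction as the rail's y), 8 thick; origin at the middle of the foot's underside, on the rail's top. Its -y end has an open fork, 15 wide, 38 deep, over the slot. At the +y end (y 44 to 60) an upright plate, top 58 above the origin.
- fork_seat (a point): Where the bolt's axis is when fully home in the fork (shank against the fork's end): 28 to -y from the stop's origin, at the height of the foot's underside. The fork's open mouth is 32 further to -y. Axes as the stop's.
- holder: Fixed wooden block 75 x 55 x 22 high with a rectangular pocket (35 x 19, 14 deep) in its top in which the bolt's head stands; origin at the centre of its underside.
- bolt: Loose T-bolt, upright in the holder, 83 tall, 0.2 kg with nut. Origin at the centre of the head's underside, z up. Head 32 long (x), 16 wide (y), 8 thick; two cut corners let it turn only clockwise in the rail's channel from lying along the slot; it meets the channel walls 2 to 6 degrees past square. Shank 12 round.
- bolt_tab (a point): Centre of the flat tab at the bolt's top by which it is gripped and turned: 20 long (x, same direction as the head), 10 thick (y), 30 high, from 53 to 83 above the bolt's origin. Axes as the bolt's.
- nut: Hexagonal nut captive on the bolt, 34 across flats, hex 16 high above a round flange 40 across, 4 thick. Origin on the bolt's axis at the flange's underside (at the start 28 to 30 above the bolt's origin), z up; flats face its x axis and every 60 degrees from it.
- nut_grip (a point): Centre of the nut's hex, 12 above the nut's origin. Clockwise from above, the hex first takes up 0 to 2 rad of play on its thread (unseen), then draws nut and head together by 4.5 per rad at 0.03 N m until their origins are 24 apart, then tightens on a sprung flange (sinks up to 1): about 100 N per rad, 0.1 N m per 10 N. Stays where left. Tight: 25 to 65 N, best 40 (0.4 N m).
- mill: Bystander: glass salt shaker with a grey cap, 44 in diameter, 90 high; origin under its centre.
- tags: Bystander: block of buff luggage tags, 95 x 48 x 19; origin under its centre.
Mind the look-alikes: they are no part of the job. Leave any blue look-alike of the bolt alone. What is shaped like the stop but purple is not meant.

How it is judged:
By the outcome, as a careful person would: the job done as asked, in the order asked, and still so for the second after the job is handed in, with the robot touching nothing.
It also fails if it takes over 72 s, if anything falls off the work surface, if the arm or the gripper's body presses on something with over 40 N, if the wrist force passes 120 N, or if a joint passes its speed limit or range.

## Working session

There is one attempt and no reset: what is moved stays moved. The work goes in short steps, Python scripts to look and compute and a tool call to move; the robot and the scene stay as the last step left them, time stands still between calls to the robot, and variables do not carry over. Pictures are saved under pics/ and viewed, and the job is handed in when it is done.

Besides the shell and the picture viewer there is one more tool, called after "Request:" in YAML: its name, and indented under it one key for each argument. arm_command: Moves the arm, as the interface text tells. Its arguments: {"type":"object","properties":{"motion":{"type":"array","items":{"type":"object","properties":{"x":{"type":"number"},"y":{"type":"number"},"z":{"type":"number"},"roll":{"type":"number"},"fingers":{"type":"number"}}}}},"required":["motion"]}

```bash
mkdir -p pics; cat > h.py <<'E'
import numpy as np, cv2
from workcell import get_obs, camera
def snap(n,tag):
    c=camera(n); np.savez(f'pics/{tag}.npz',**c); cv2.imwrite(f'pics/{tag}.png',c['frame'][:,:,::-1]); return c
def load(tag): return dict(np.load(f'pics/{tag}.npz'))
def ray(c,u,v):
    R=cv2.Rodrigues(np.asarray(c['rvec'],float))[0]; t=np.asarray(c['tvec'],float).ravel()
    d=R.T@np.linalg.inv(c['intrinsics'])@np.array([u,v,1.]); return -R.T@t, d
def onz(c,u,v,z):
    o,d=ray(c,u,v); return o+d*(z-o[2])/d[2]
def proj(c,p):
    return cv2.projectPoints(np.array(p,float).reshape(-1,3),c['rvec'],c['tvec'],c['intrinsics'],None)[0].reshape(-1,2)
E
python3 - <<'E'
from h import *
for n in('scene','top'):
    c=snap(n,n+'0'); print(n,ray(c,256,192)[0],c['intrinsics'][0,0])
    big=cv2.resize(c['frame'][:,:,::-1],(800,600),interpolation=cv2.INTER_CUBIC); cv2.imwrite(f'pics/{n}0b.png',big)
print(get_obs())
E
```

```text
scene [0.05011863 0.64722419 0.97530984] 471.2826337955225
top [4.60135980e-01 5.91923791e-04 1.19312152e+00] 403.2080460265659
{'clock': 0.1, 'joint_pos': array([-1.34898825e+00,  2.41335024e-01,  3.84797099e-03,  1.33522411e+00,
        1.50900289e-05,  1.57076812e+00]), 'joint_vel': array([-0.00066849, -0.00014197,  0.00562501, -0.00054004, -0.00028337,
        0.00103844]), 'tau': array([-2.70552036e-04, -3.73137939e+01,  2.53009844e+01,  1.08645068e-02,
        1.43277919e-05,  1.24854878e-06]), 'eef_pos': array([ 0.10987357, -0.48718301,  0.23049911]), 'tool_rot': array([-0.70269159, -0.07894364,  0.70283082, -0.07759678]), 'ft_force': array([0.49301202, 0.72125466, 0.80449163]), 'ft_torque': array([ 0.01642341, -0.02159159,  0.02539423]), 'grip_width': 0.08559362172905031}
```

View pics/scene0b.png

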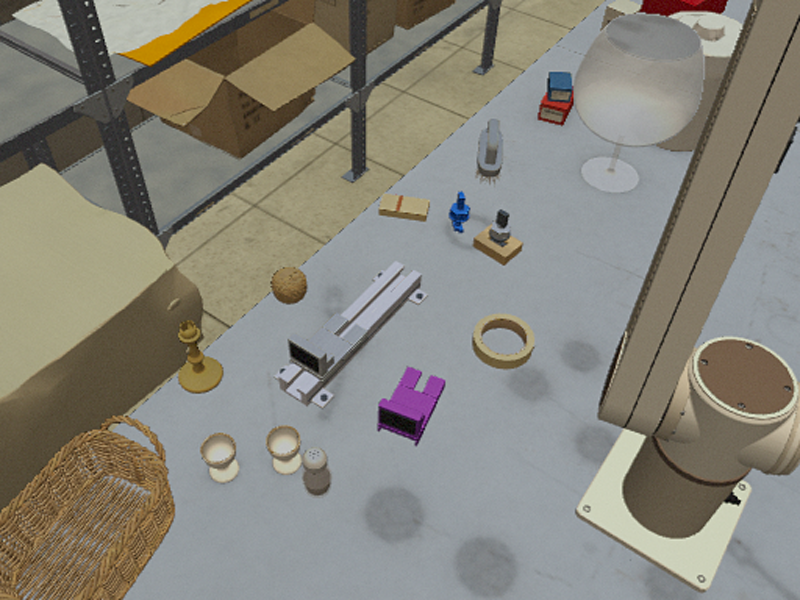

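View pics/top0b.png

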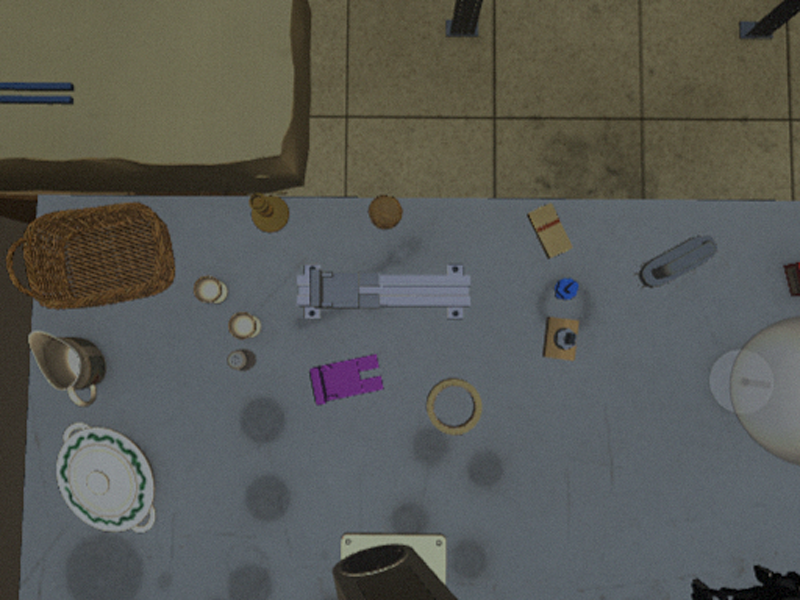

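Candidates, in 800x600 view pixels:
- **Bolt:** the grey one on the wooden holder, scene (501,228) / top (566,338), or the blue one, scene (460,212) / top (567,288). I choose the grey one in the holder.
- **Stop:** the grey one on the rail, scene (330,340) / top (350,290), or the purple one, scene (410,405) / top (347,380). I choose the grey one on the rail.

Next I check both in close crops.

```bash
python3 - <<'E'
from h import *
a=load('scene0')['frame'][:,:,::-1];b=load('top0')['frame'][:,:,::-1]
def cr(im,x,y,w,h,s): return cv2.resize(im[y:y+h,x:x+w],None,fx=s,fy=s,interpolation=cv2.INTER_CUBIC)
s1=cr(a,280,115,70,60,5.7); s2=cr(b,335,170,70,60,5.7)
s3=cr(a,170,155,120,114,3.3); s4=cr(b,180,160,130,60,3)
H=600;out=np.zeros((600,800,3),np.uint8)
out[:s1.shape[0]//1,:s1.shape[1]]=s1[:, :]
out[:s2.shape[0],400:400+s2.shape[1]]=s2
out[345:345+180,400:790]=s4
cv2.imwrite('pics/crop0.png',out)
cv2.imwrite('pics/crop1.png',cr(a,165,155,125,110,5.4))
cv2.imwrite('pics/crop2.png',cr(b,180,160,130,60,6))
E
```

```text
(no output)
```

View pics/crop0.png

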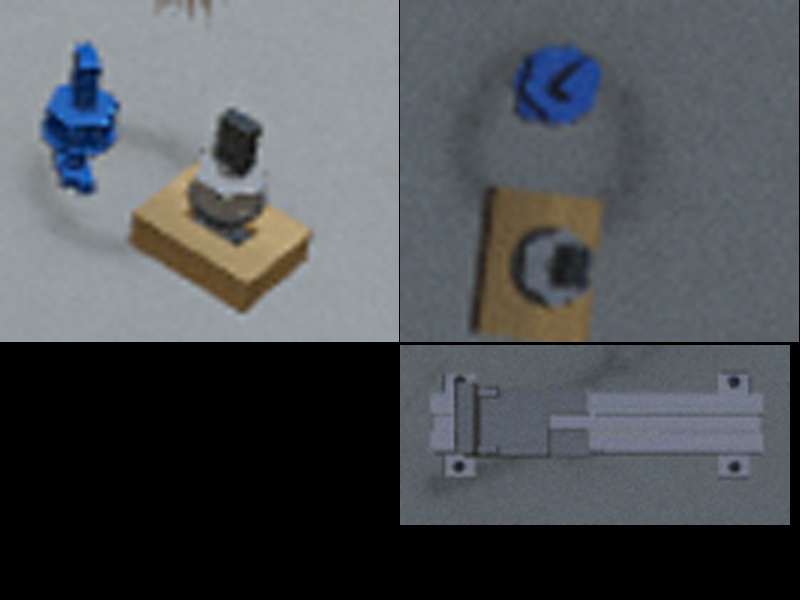

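View pics/crop1.png

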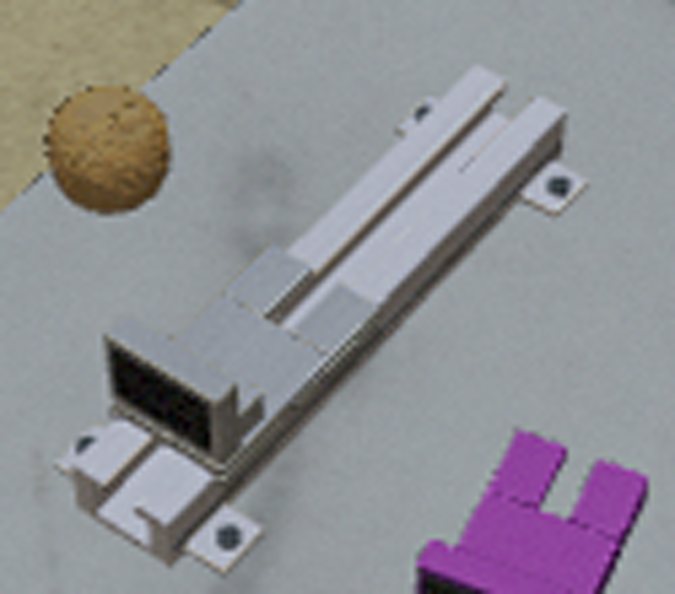

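View pics/crop2.png

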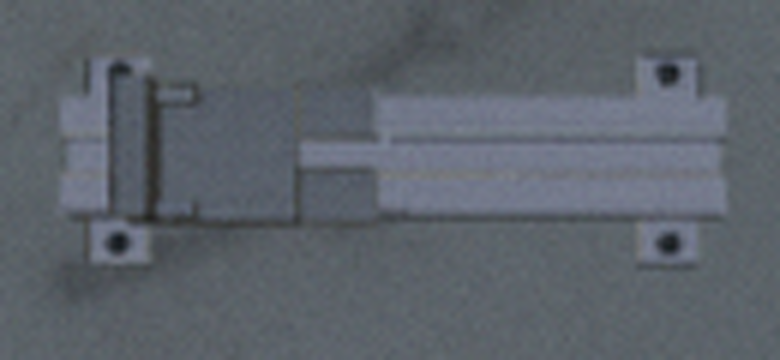

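The crops confirm the choice. The grey bolt with its dark tab stands in the wooden block, scene crop (238,140). The grey stop on the rail has its fork opening to the right in the top view, crop (340,155). Now I measure.

```bash
python3 - <<'E'
from h import *
for tag,(x0,y0,x1,y1) in dict(scene0=(295,120,345,175),top0=(345,195,375,235)).items():
    c=load(tag);f=c['frame'];hsv=cv2.cvtColor(f,cv2.COLOR_RGB2HSV)
    m=np.zeros(f.shape[:2],np.uint8); m[y0:y1,x0:x1]=255
    w=((hsv[:,:,0]>8)&(hsv[:,:,0]<28)&(hsv[:,:,1]>80)&(m>0)).astype(np.uint8)
    cn=max(cv2.findContours(w,0,2)[0],key=cv2.contourArea); hull=cv2.convexHull(cn)[:,0]
    print(tag,'wood',[tuple(p) for p in cv2.approxPolyDP(hull,1.5,True)[:,0]])
    v=hsv[:,:,2]; print('dark thr'); 
    d=((v<75)&(hsv[:,:,1]<110)&(m>0)).astype(np.uint8)
    for k in cv2.findContours(d,0,2)[0]:
        if cv2.contourArea(k)>5: print(cv2.minAreaRect(k),cv2.boundingRect(k))
    print(v[y0:y1,x0:x1].min())
c=load('top0')
f=c['frame']
# top-view holder: print rectified world points of wood mask pixels at z=.022
hsv=cv2.cvtColor(f,cv2.COLOR_RGB2HSV)
w=((hsv[:,:,0]>8)&(hsv[:,:,0]<28)&(hsv[:,:,1]>80)).astype(np.uint8);mm=np.zeros_like(w);mm[195:235,345:375]=1;w*=mm
cn=max(cv2.findContours(w,0,2)[0],key=cv2.contourArea)
P=np.array([onz(c,u,v,.022)[:2] for u,v in cn[:,0]],np.float32)
print('holder rect',cv2.minAreaRect(P))
# rail corners from crop2 (scale 6, off 180,160)
for n,(x,y),z in [('railTL',(62,97),.034),('railBL',(62,215),.034),('railTR',(725,97),.034),('railBR',(725,215),.034),('forkmouthU',(376,97),.042),('forkmouthL',(376,222),.042),('stopslotend',(299,155),.042),('plate',(109,75),.092),('lug',(118,243),.006),('lug',(669,243),.006),('lug',(118,72),.006),('lug',(668,73),.006),('slotU',(550,138),.034),('slotL',(550,177),.034)]:
    print(n,onz(c,180+x/6-.4,160+y/6-.4,z).round(4))
E
```

```text
scene0 wood [(np.int32(312), np.int32(145)), (np.int32(333), np.int32(155)), (np.int32(333), np.int32(160)), (np.int32(322), np.int32(169)), (np.int32(303), np.int32(157)), (np.int32(304), np.int32(152))]
dark thr
((318.1470642089844, 153.41177368164062), (9.216353416442871, 3.152963161468506), 14.03624439239502) (314, 151, 10, 5)
((320.9615173339844, 140.6923065185547), (6.864064693450928, 8.825225830078125), 11.309932708740234) (318, 136, 8, 10)
20
top0 wood [(np.int32(351), np.int32(203)), (np.int32(369), np.int32(205)), (np.int32(366), np.int32(230)), (np.int32(348), np.int32(227))]
dark thr
((364.0, 216.5), (7.0, 6.0), 90.0) (361, 213, 7, 8)
((357.46820068359375, 215.95663452148438), (7.1466875076293945, 13.152946472167969), 8.746162414550781) (354, 210, 9, 14)
((348.9528503417969, 214.99551391601562), (2.1806092262268066, 24.271127700805664), 5.440332412719727) (347, 203, 5, 25)
27
holder rect ((0.4568619132041931, -0.3073062002658844), (0.05683155357837677, 0.07284197211265564), 82.34603118896484)
railTL [0.5696 0.1819 0.034 ]
railBL [0.5127 0.1809 0.034 ]
railTR [ 0.572  -0.1371  0.034 ]
railBR [ 0.5152 -0.1371  0.034 ]
forkmouthU [0.57   0.0305 0.042 ]
forkmouthL [0.5102 0.03   0.042 ]
stopslotend [0.5419 0.067  0.042 ]
plate [0.5744 0.1515 0.092 ]
lug [0.5005 0.1575 0.006 ]
lug [ 0.5026 -0.1129  0.006 ]
lug [0.5848 0.1589 0.006 ]
lug [ 0.5864 -0.1123  0.006 ]
slotU [ 0.5516 -0.053   0.034 ]
slotL [ 0.5328 -0.0531  0.034 ]
```

```bash
python3 - <<'E'
from h import *
hc=np.array([.4569,-.3073]);
def box(cx,cy,yaw,lx,ly,z0,z1):
    R=np.array([[np.cos(yaw),-np.sin(yaw)],[np.sin(yaw),np.cos(yaw)]])
    return [np.r_[[cx,cy]+R@[a*lx/2,b*ly/2],z] for z in(z0,z1) for a,b in((1,1),(-1,1),(-1,-1),(1,-1))]
ims=[]
for tag,(x0,y0) in dict(scene0=(297,128),top0=(342,195)).items():
    c=load(tag);s=14
    for yaw in(-.134,-.134+np.pi/2):
        im=cv2.resize(c['frame'][y0:y0+40,x0:x0+36,::-1],None,fx=s*.7,fy=s*.7,interpolation=cv2.INTER_NEAREST)
        im=cv2.convertScaleAbs(im,alpha=1.6)
        for b,col in((box(*hc,-.134,.075,.055,0,.022),(0,255,0)),(box(*hc,yaw,.02,.01,.061,.091),(0,0,255)),(box(*hc,yaw,.035,.019,.022,.022),(255,0,0))):
            q=((proj(c,b)-[x0-.5,y0-.5])*s*.7).astype(int)
            for i in range(4):
                cv2.line(im,q[i],q[(i+1)%4],col,1);cv2.line(im,q[i+4],q[(i+1)%4+4],col,1);cv2.line(im,q[i],q[i+4],col,1)
        ims.append(im)
h=min(i.shape[0] for i in ims);
o=np.vstack([np.hstack(ims[:2]),np.hstack(ims[2:])]);cv2.imwrite('pics/hyp.png',o);print(o.shape)
E
```

```text
(784, 706, 3)
```

View pics/hyp.png

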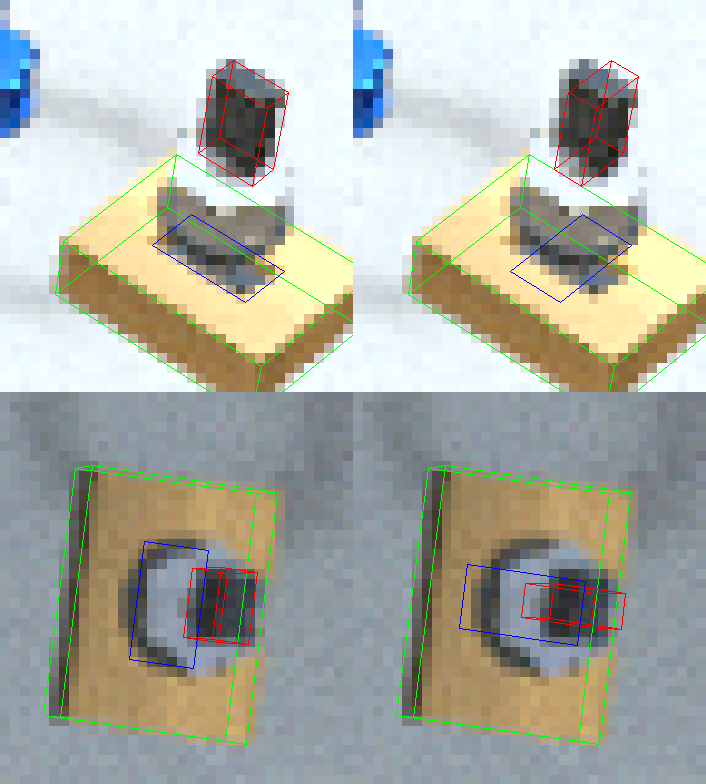

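```bash
cat >> h.py <<'E'
from scipy.spatial.transform import Rotation as Rn
def st():
    o=get_obs();R=Rn.from_quat(o['tool_rot']).as_matrix();y=R[:,1]
    print('t',round(o['clock'],2),'eef',o['eef_pos'].round(4),'jawyaw',round(np.degrees(np.arctan2(y[1],y[0])),2),'down',R[:,0].round(4),'j6',o['joint_pos'].round(3),'F',o['ft_force'].round(2),'T',o['ft_torque'].round(3),'w',round(o['grip_width'],4))
    return o,R
def todo(target,jawdeg=None):
    o,R=st(); d=R.T@(np.array(target)-o['eef_pos']); print('tool shift',d.round(4))
    if jawdeg is not None:
        a=np.degrees(np.arctan2(R[1,1],R[0,1])); e=(a-jawdeg+90)%180-90; print('roll needed',round(np.radians(e),4),'deg',round(e,2),'alt',round(np.radians(e-180*np.sign(e)),4))
E
python3 - <<'E'
from h import *
o,R=st();print(R.round(3))
todo([.4569,-.308,.16],82.3)
E
```

```text
t 0.1 eef [ 0.1099 -0.4872  0.2305] jawyaw -77.29 down [-4.0e-04  1.9e-03 -1.0e+00] j6 [-1.349  0.241  0.004  1.335  0.     1.571] F [0.49 0.72 0.8 ] T [ 0.016 -0.022  0.025] w 0.0856
[[-0.     0.22  -0.975]
 [ 0.002 -0.975 -0.22 ]
 [-1.    -0.002 -0.   ]]
t 0.1 eef [ 0.1099 -0.4872  0.2305] jawyaw -77.29 down [-4.0e-04  1.9e-03 -1.0e+00] j6 [-1.349  0.241  0.004  1.335  0.     1.571] F [0.49 0.72 0.8 ] T [ 0.016 -0.022  0.025] w 0.0856
tool shift [ 0.0707 -0.0983 -0.3779]
roll needed 0.3562 deg 20.41 alt -2.7854
```

Request:
arm_command:
  motion:
    - {"x":0.005,"y":-0.0082,"z":-0.0315,"fingers":1}
    - {"x":0.005,"y":-0.0082,"z":-0.0315}
    - {"x":0.005,"y":-0.0082,"z":-0.0315}
    - {"x":0.005,"y":-0.0082,"z":-0.0315}
    - {"x":0.005,"y":-0.0082,"z":-0.0315}
    - {"x":0.005,"y":-0.0082,"z":-0.0315}
    - {"x":0.005,"y":-0.0082,"z":-0.0315}
    - {"x":0.005,"y":-0.0082,"z":-0.0315}
    - {"x":0.005,"y":-0.0082,"z":-0.0315}
    - {"x":0.005,"y":-0.0082,"z":-0.0315}
    - {"x":0.005,"y":-0.0082,"z":-0.0315}
    - {"x":0.005,"y":-0.0082,"z":-0.0315}

```text
schema error: expected keys x, y, z, roll, fingers
```

Request:
arm_command:
  motion:
    - {"roll":-0.12}
    - {"roll":-0.12}
    - {"roll":-0.12}
    - {"roll":-0.12}
    - {"roll":-0.12}
    - {"roll":-0.12}
    - {"roll":-0.12}
    - {"roll":-0.12}
    - {"roll":-0.12}
    - {"roll":-0.12}
    - {"roll":-0.12}
    - {"roll":-0.12}
    - {"roll":-0.12}
    - {"roll":-0.12}
    - {"roll":-0.12}
    - {"roll":-0.12}
    - {"roll":-0.12}
    - {"roll":-0.12}
    - {"roll":-0.12}
    - {"roll":-0.12}

```text
schema error: expected keys x, y, z, roll, fingers
```

```bash
python3 - <<'E'
from h import *
todo([.4569,-.308,.17],82.3)
E
```

```text
t 0.1 eef [ 0.1099 -0.4872  0.2305] jawyaw -77.29 down [-4.0e-04  1.9e-03 -1.0e+00] j6 [-1.349  0.241  0.004  1.335  0.     1.571] F [0.49 0.72 0.8 ] T [ 0.016 -0.022  0.025] w 0.0856
tool shift [ 0.0607 -0.0983 -0.3779]
roll needed 0.3562 deg 20.41 alt -2.7854
```

All five keys are needed in every row.

Request:
arm_command:
  motion:
    - {"x":0.005,"y":-0.0082,"z":-0.0315,"roll":0,"fingers":1}
    - {"x":0.005,"y":-0.0082,"z":-0.0315,"roll":0,"fingers":1}
    - {"x":0.005,"y":-0.0082,"z":-0.0315,"roll":0,"fingers":1}
    - {"x":0.005,"y":-0.0082,"z":-0.0315,"roll":0,"fingers":1}
    - {"x":0.005,"y":-0.0082,"z":-0.0315,"roll":0,"fingers":1}
    - {"x":0.005,"y":-0.0082,"z":-0.0315,"roll":0,"fingers":1}
    - {"x":0.005,"y":-0.0082,"z":-0.0315,"roll":0,"fingers":1}
    - {"x":0.005,"y":-0.0082,"z":-0.0315,"roll":0,"fingers":1}
    - {"x":0.005,"y":-0.0082,"z":-0.0315,"roll":0,"fingers":1}
    - {"x":0.005,"y":-0.0082,"z":-0.0315,"roll":0,"fingers":1}
    - {"x":0.005,"y":-0.0082,"z":-0.0315,"roll":0,"fingers":1}
    - {"x":0.005,"y":-0.0082,"z":-0.0315,"roll":0,"fingers":1}

```text
clock: 1.1
eef_pos: [0.4647, -0.3038, 0.1625]
tool_rot: [-0.701, -0.075, 0.706, -0.07]
ft_force: [-0.7, -0.6, 0.9]
grip_width: 0.0854
```

Request:
arm_command:
  motion:
    - {"x":0,"y":0,"z":0,"roll":-0.12,"fingers":1}
    - {"x":0,"y":0,"z":0,"roll":-0.12,"fingers":1}
    - {"x":0,"y":0,"z":0,"roll":-0.12,"fingers":1}
    - {"x":0,"y":0,"z":0,"roll":-0.12,"fingers":1}
    - {"x":0,"y":0,"z":0,"roll":-0.12,"fingers":1}
    - {"x":0,"y":0,"z":0,"roll":-0.12,"fingers":1}
    - {"x":0,"y":0,"z":0,"roll":-0.12,"fingers":1}
    - {"x":0,"y":0,"z":0,"roll":-0.12,"fingers":1}
    - {"x":0,"y":0,"z":0,"roll":-0.12,"fingers":1}
    - {"x":0,"y":0,"z":0,"roll":-0.12,"fingers":1}
    - {"x":0,"y":0,"z":0,"roll":-0.12,"fingers":1}
    - {"x":0,"y":0,"z":0,"roll":-0.12,"fingers":1}
    - {"x":0,"y":0,"z":0,"roll":-0.12,"fingers":1}
    - {"x":0,"y":0,"z":0,"roll":-0.12,"fingers":1}
    - {"x":0,"y":0,"z":0,"roll":-0.12,"fingers":1}
    - {"x":0,"y":0,"z":0,"roll":-0.12,"fingers":1}
    - {"x":0,"y":0,"z":0,"roll":-0.12,"fingers":1}
    - {"x":0,"y":0,"z":0,"roll":-0.12,"fingers":1}
    - {"x":0,"y":0,"z":0,"roll":-0.12,"fingers":1}
    - {"x":0,"y":0,"z":0,"roll":-0.12,"fingers":1}

```text
clock: 2.77
eef_pos: [0.465, -0.292, 0.1464]
tool_rot: [0.158, 0.703, -0.147, 0.677]
ft_force: [0.6, 0.2, 0.2]
grip_width: 0.0855
```

```bash
python3 - <<'E'
from h import *
todo([.4569,-.308,.17],82.3)
E
```

```text
t 2.77 eef [ 0.465  -0.292   0.1464] jawyaw 65.08 down [-0.0322  0.0232 -0.9992] j6 [-0.562  0.417  0.029  1.222  0.002 -0.127] F [0.62 0.2  0.2 ] T [ 0.002 -0.002 -0.023] w 0.0855
tool shift [-0.0237 -0.0178 -0.0015]
roll needed -0.3005 deg -17.22 alt 2.8411
```

Request:
arm_command:
  motion:
    - {"x":0,"y":0,"z":0,"roll":0,"fingers":1}
    - {"x":0,"y":0,"z":0,"roll":0,"fingers":1}
    - {"x":0,"y":0,"z":0,"roll":0,"fingers":1}

```text
clock: 3.02
eef_pos: [0.4641, -0.2914, 0.1449]
tool_rot: [0.159, 0.704, -0.148, 0.676]
ft_force: [0.7, 0.2, -0.1]
grip_width: 0.0854
```

```bash
python3 - <<'E'
from h import *
todo([.4569,-.308,.17],82.3)
E
```

```text
t 3.02 eef [ 0.4641 -0.2914  0.1449] jawyaw 64.91 down [-0.035   0.0249 -0.9991] j6 [-0.562  0.419  0.027  1.222  0.002 -0.124] F [ 0.69  0.17 -0.1 ] T [ 0.046 -0.067 -0.039] w 0.0854
tool shift [-0.0252 -0.0179 -0.0006]
roll needed -0.3035 deg -17.39 alt 2.8381
```

Request:
arm_command:
  motion:
    - {"x":-0.01,"y":-0.006,"z":0,"roll":0,"fingers":1}
    - {"x":-0.01,"y":-0.006,"z":0,"roll":0,"fingers":1}

```text
clock: 3.18
eef_pos: [0.4583, -0.3014, 0.1633]
tool_rot: [0.161, 0.706, -0.147, 0.674]
ft_force: [-0.5, -0.6, 0.1]
grip_width: 0.0852
```

```bash
python3 - <<'E'
from h import *
todo([.4569,-.308,.17],82.3)
E
```

```text
t 3.18 eef [ 0.4583 -0.3014  0.1633] jawyaw 64.81 down [-0.0399  0.0282 -0.9988] j6 [-0.583  0.412  0.066  1.274  0.002 -0.143] F [-0.51 -0.56  0.06] T [-0.055  0.005  0.054] w 0.0852
tool shift [-0.0068 -0.0065  0.0013]
roll needed -0.3053 deg -17.49 alt 2.8363
```

```bash
python3 - <<'E'
from h import *
st(); camera('top'); st(); camera('top'); st(); camera('top'); st()
E
```

```text
t 3.18 eef [ 0.4583 -0.3014  0.1633] jawyaw 64.81 down [-0.0399  0.0282 -0.9988] j6 [-0.583  0.412  0.066  1.274  0.002 -0.143] F [-0.51 -0.56  0.06] T [-0.055  0.005  0.054] w 0.0852
t 3.23 eef [ 0.4588 -0.3031  0.1655] jawyaw 64.74 down [-0.0372  0.0257 -0.999 ] j6 [-5.840e-01  4.100e-01  6.900e-02  1.275e+00  1.000e-03 -1.440e-01] F [ 0.43 -1.33  0.84] T [-0.103 -0.051 -0.067] w 0.0858
t 3.28 eef [ 0.4593 -0.3029  0.165 ] jawyaw 64.74 down [-0.0361  0.0256 -0.999 ] j6 [-0.584  0.41   0.068  1.273  0.002 -0.143] F [ 1.26 -0.83  0.02] T [-0.056 -0.042  0.011] w 0.0855
t 3.33 eef [ 0.4591 -0.3023  0.1642] jawyaw 64.77 down [-0.0367  0.0265 -0.999 ] j6 [-0.583  0.41   0.067  1.272  0.002 -0.143] F [ 0.04 -0.37 -0.22] T [-0.013 -0.024  0.048] w 0.0853
```

Request:
arm_command:
  motion:
    - {"x":-0.04,"y":0,"z":0,"roll":0,"fingers":1}

```text
clock: 3.42
eef_pos: [0.4546, -0.2995, 0.1954]
tool_rot: [0.164, 0.711, -0.146, 0.668]
ft_force: [-0.2, -0.0, -2.0]
grip_width: 0.0853
```

```bash
python3 - <<'E'
from h import *
st(); camera('top'); st(); camera('top'); st()
E
```

```text
t 3.42 eef [ 0.4546 -0.2995  0.1954] jawyaw 64.69 down [-0.0535  0.0378 -0.9978] j6 [-0.584  0.398  0.13   1.368  0.002 -0.142] F [-0.19 -0.02 -2.01] T [ 0.009 -0.045 -0.021] w 0.0853
t 3.47 eef [ 0.4605 -0.3035  0.2087] jawyaw 64.7 down [-0.0354  0.0257 -0.999 ] j6 [-0.584  0.389  0.152  1.378  0.002 -0.142] F [ 2.35 -2.23  6.8 ] T [-0.133 -0.215 -0.041] w 0.0855
t 3.52 eef [ 0.4625 -0.3048  0.2087] jawyaw 64.72 down [-0.0301  0.0222 -0.9993] j6 [-0.584  0.388  0.151  1.371  0.002 -0.143] F [ 1.   -0.8   0.73] T [-0.035 -0.041  0.007] w 0.0854
```

Request:
arm_command:
  motion:
    - {"x":0.04,"y":0,"z":0,"roll":0,"fingers":1}

```text
clock: 3.6
eef_pos: [0.467, -0.3075, 0.1771]
tool_rot: [0.158, 0.696, -0.152, 0.684]
ft_force: [1.9, -0.8, 0.6]
grip_width: 0.0854
```

```bash
python3 - <<'E'
from h import *
st(); camera('top'); st(); camera('top'); st()
E
```

```text
t 3.6 eef [ 0.467  -0.3075  0.1771] jawyaw 64.69 down [-0.014   0.0117 -0.9998] j6 [-0.583  0.399  0.085  1.275  0.002 -0.142] F [ 1.89 -0.84  0.61] T [-0.08  -0.144  0.017] w 0.0854
t 3.65 eef [ 0.4606 -0.3033  0.1646] jawyaw 64.68 down [-0.031   0.0229 -0.9993] j6 [-0.583  0.408  0.065  1.266  0.002 -0.142] F [-1.38  2.31 -6.12] T [0.067 0.159 0.016] w 0.0855
t 3.7 eef [ 0.4587 -0.302   0.1647] jawyaw 64.69 down [-0.0366  0.0267 -0.999 ] j6 [-0.583  0.409  0.066  1.273  0.002 -0.142] F [-0.85  0.34 -0.9 ] T [0.032 0.037 0.023] w 0.0856
```

Request:
arm_command:
  motion:
    - {"x":-0.041,"y":0,"z":0,"roll":0,"fingers":1}

```text
clock: 3.78
eef_pos: [0.4542, -0.299, 0.1971]
tool_rot: [0.164, 0.711, -0.146, 0.668]
ft_force: [-1.0, 0.0, -0.5]
grip_width: 0.0853
```

```bash
python3 - <<'E'
from h import *
camera('top');camera('top'); st()
E
```

```text
t 3.88 eef [ 0.4618 -0.3041  0.2104] jawyaw 64.67 down [-0.0316  0.0233 -0.9992] j6 [-0.583  0.387  0.154  1.377  0.002 -0.142] F [ 0.87 -1.16  1.66] T [-0.062 -0.09  -0.023] w 0.0855
```

Request:
arm_command:
  motion:
    - {"x":0.041,"y":0,"z":0,"roll":0,"fingers":1}
    - {"x":-0.005,"y":0,"z":0,"roll":-0.1,"fingers":1}

```text
clock: 4.05
eef_pos: [0.4584, -0.3015, 0.1738]
tool_rot: [0.127, 0.71, -0.113, 0.683]
ft_force: [-2.7, 2.6, -3.5]
grip_width: 0.0854
```

```bash
python3 - <<'E'
from h import *
st();camera('top');camera('top'); st()
E
```

```text
t 4.05 eef [ 0.4584 -0.3015  0.1738] jawyaw 70.46 down [-0.0345  0.0253 -0.9991] j6 [-0.583  0.4    0.077  1.29   0.002 -0.242] F [-2.66  2.58 -3.53] T [0.14  0.254 0.013] w 0.0854
t 4.15 eef [ 0.4661 -0.3066  0.184 ] jawyaw 70.38 down [-0.0159  0.0132 -0.9998] j6 [-0.583  0.395  0.097  1.293  0.002 -0.241] F [ 0.36 -1.07  1.84] T [-0.021 -0.007  0.008] w 0.0853
```

Request:
arm_command:
  motion:
    - {"x":-0.041,"y":0,"z":0,"roll":0,"fingers":1}

```text
clock: 4.23
eef_pos: [0.4626, -0.3043, 0.2179]
tool_rot: [0.127, 0.708, -0.115, 0.685]
ft_force: [-0.1, -0.1, -1.1]
grip_width: 0.0853
```

```bash
python3 - <<'E'
from h import *
camera('top');camera('top'); st()
E
```

```text
t 4.33 eef [ 0.4703 -0.3094  0.2324] jawyaw 70.24 down [-0.005  0.006 -1.   ] j6 [-0.583  0.373  0.191  1.396  0.002 -0.238] F [ 0.89 -0.27  1.11] T [-0.019 -0.078  0.02 ] w 0.0855
```

Request:
arm_command:
  motion:
    - {"x":0.041,"y":0,"z":0,"roll":0,"fingers":1}
    - {"x":0.01,"y":0,"z":0,"roll":-0.1,"fingers":1}

```text
clock: 4.5
eef_pos: [0.4768, -0.3134, 0.1905]
tool_rot: [0.086, 0.697, -0.089, 0.707]
ft_force: [-0.4, 1.0, -1.9]
grip_width: 0.0854
```

```bash
python3 - <<'E'
from h import *
camera('top');camera('top'); todo([.4569,-.308,.13],82.3)
E
```

```text
t 4.6 eef [ 0.4784 -0.3145  0.1937] jawyaw 75.72 down [ 0.0175 -0.0088 -0.9998] j6 [-0.583  0.386  0.11   1.275  0.002 -0.334] F [-0.04 -0.08  0.4 ] T [-0.004  0.055  0.026] w 0.0856
tool shift [ 0.0633  0.0013 -0.0237]
roll needed -0.1148 deg -6.58 alt 3.0268
```

Request:
arm_command:
  motion:
    - {"x":-0.035,"y":0,"z":-0.012,"roll":-0.06,"fingers":1}
    - {"x":0.0,"y":0,"z":-0.011,"roll":-0.055,"fingers":1}

```text
clock: 4.77
eef_pos: [0.4584, -0.3105, 0.2319]
tool_rot: [0.045, 0.697, -0.052, 0.713]
ft_force: [1.3, -0.3, 2.4]
grip_width: 0.0852
```

```bash
python3 - <<'E'
from h import *
camera('top');camera('top'); todo([.4569,-.308,.1],82.3)
E
```

```text
t 4.87 eef [ 0.4556 -0.3091  0.2272] jawyaw 81.96 down [ 0.0151 -0.007  -0.9999] j6 [-0.598  0.33   0.116  1.34   0.003 -0.457] F [ 0.3  -0.69  0.2 ] T [-0.042  0.014  0.012] w 0.0854
tool shift [ 0.1272  0.0019 -0.0008]
roll needed -0.0059 deg -0.34 alt 3.1357
```

Request:
arm_command:
  motion:
    - {"x":0.041,"y":0.001,"z":0,"roll":0,"fingers":1}

```text
clock: 4.95
eef_pos: [0.4618, -0.3122, 0.1952]
tool_rot: [0.046, 0.694, -0.057, 0.717]
ft_force: [2.1, -0.8, 0.5]
grip_width: 0.0857
```

```bash
python3 - <<'E'
from h import *
camera('top');camera('top')
E
```

Request:
arm_command:
  motion:
    - {"x":0.041,"y":0.001,"z":0,"roll":0,"fingers":1}

```text
clock: 5.13
eef_pos: [0.4594, -0.3091, 0.1516]
tool_rot: [0.049, 0.698, -0.055, 0.713]
ft_force: [1.4, -2.6, 1.1]
grip_width: 0.0854
```

```bash
python3 - <<'E'
from h import *
camera('top');c=snap('scene','s1')
d=snap('top','t1')
def cr(im,x,y,w,h,s): return cv2.resize(im[y:y+h,x:x+w,::-1],None,fx=s,fy=s,interpolation=cv2.INTER_CUBIC)
cv2.imwrite('pics/v1.png',np.hstack([cr(c['frame'],270,70,100,120,4),cr(d['frame'],310,160,100,120,4)]))
todo([.4569,-.308,.062],82.3)
E
```

```text
t 5.28 eef [ 0.4535 -0.3049  0.1434] jawyaw 81.68 down [ 0.0036  0.001  -1.    ] j6 [-0.594  0.382 -0.032  1.154  0.003 -0.448] F [ 1.06 -0.01  0.53] T [-0.012 -0.005  0.029] w 0.0854
tool shift [ 0.0814 -0.0027  0.0036]
roll needed -0.0108 deg -0.62 alt 3.1308
```

View pics/v1.png

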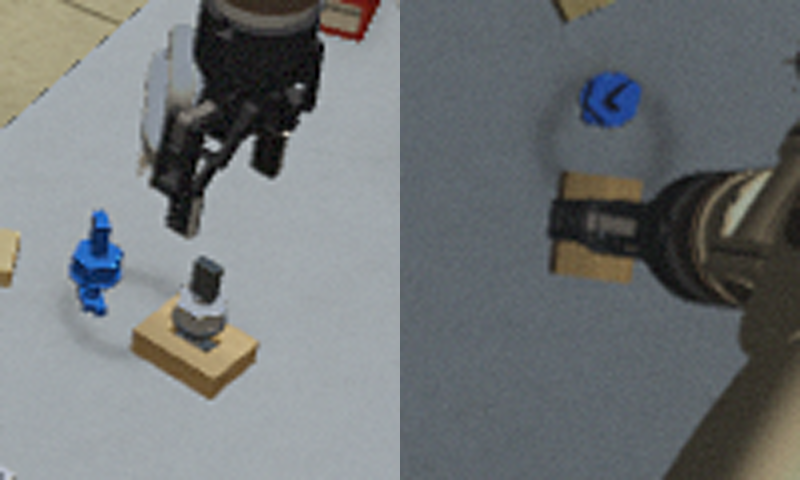

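Request:
arm_command:
  motion:
    - {"x":0.038,"y":-0.0027,"z":0.0036,"roll":-0.01,"fingers":1}

```text
clock: 5.37
eef_pos: [0.4627, -0.3119, 0.1141]
tool_rot: [0.046, 0.699, -0.051, 0.712]
ft_force: [2.2, -1.3, 1.0]
grip_width: 0.0854
```

```bash
python3 - <<'E'
from h import *
camera('top');camera('top');todo([.4569,-.308,.062],82.3)
E
```

```text
t 5.47 eef [ 0.4561 -0.3077  0.1039] jawyaw 82.19 down [-1.0e-04  3.5e-03 -1.0e+00] j6 [-0.595  0.426 -0.075  1.071  0.003 -0.459] F [-0.43 -0.05 -1.32] T [-0.012  0.058  0.002] w 0.085
tool shift [ 0.0419 -0.0004  0.0008]
roll needed -0.0018 deg -0.11 alt 3.1398
```

Request:
arm_command:
  motion:
    - {"x":0.03,"y":0,"z":0.0,"roll":0,"fingers":1}

```text
clock: 5.55
eef_pos: [0.4612, -0.3109, 0.0809]
tool_rot: [0.047, 0.702, -0.05, 0.709]
ft_force: [1.1, -0.3, 1.7]
grip_width: 0.0852
```

```bash
python3 - <<'E'
from h import *
camera('top');camera('top');todo([.4569,-.308,.0625],82.3)
E
```

```text
t 5.65 eef [ 0.4553 -0.3069  0.0733] jawyaw 82.15 down [-0.0033  0.0057 -1.    ] j6 [-0.595  0.458 -0.114  1.005  0.003 -0.458] F [-0.89  0.13 -0.48] T [0.05  0.05  0.047] w 0.0857
tool shift [ 0.0108 -0.0009  0.0018]
roll needed -0.0026 deg -0.15 alt 3.139
```

Request:
arm_command:
  motion:
    - {"x":0.0095,"y":-0.001,"z":0.0018,"roll":0,"fingers":1}

```text
clock: 5.73
eef_pos: [0.4586, -0.3092, 0.0672]
tool_rot: [0.05, 0.705, -0.047, 0.705]
ft_force: [1.0, -0.6, 1.1]
grip_width: 0.0854
```

```bash
python3 - <<'E'
from h import *
camera('top');d=snap('scene','s2');todo([.4569,-.308,.0625],82.3)
cv2.imwrite('pics/v2.png',cv2.resize(d['frame'][90:190,270:370,::-1],None,fx=6,fy=6,interpolation=cv2.INTER_CUBIC))
E
```

```text
t 5.83 eef [ 0.4577 -0.3087  0.065 ] jawyaw 82.13 down [-0.0022  0.0049 -1.    ] j6 [-0.595  0.471 -0.117  0.988  0.003 -0.458] F [-0.07  0.91 -0.06] T [-0.018  0.01  -0.052] w 0.0857
tool shift [ 0.0025  0.0005 -0.0009]
roll needed -0.003 deg -0.17 alt 3.1386
```

View pics/v2.png

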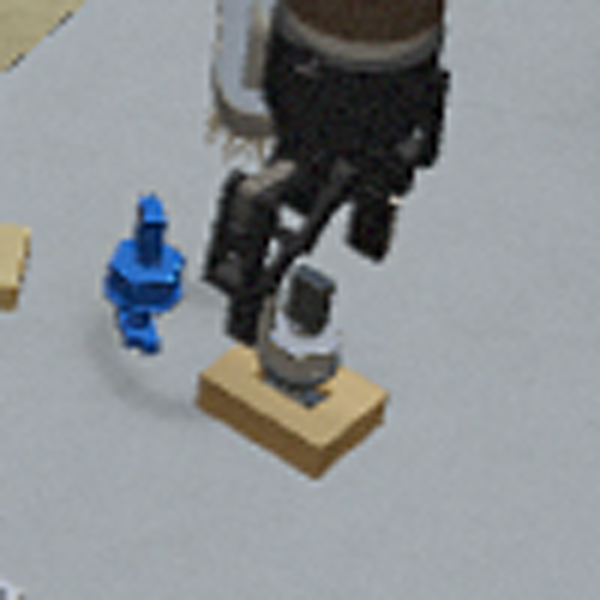

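Request:
arm_command:
  motion:
    - {"x":0.0015,"y":0.0005,"z":-0.001,"roll":0,"fingers":0}

```text
clock: 5.92
eef_pos: [0.4578, -0.3087, 0.0651]
tool_rot: [0.05, 0.706, -0.047, 0.705]
ft_force: [0.1, 0.9, 0.6]
grip_width: 0.0756
```

```bash
python3 - <<'E'
from h import *
for i in range(8):
    camera('top'); o=get_obs(); print(o['clock'].__round__(2),o['grip_width'].round(4),o['ft_force'].round(1),o['eef_pos'].round(4))
st()
E
```

```text
Traceback (most recent call last):
AttributeError: 'float' object has no attribute 'round'
```

```bash
python3 - <<'E'
from h import *
for i in range(7):
    camera('top'); o=get_obs(); print(round(o['clock'],2),round(o['grip_width'],4),o['ft_force'].round(1),o['eef_pos'].round(4))
st()
E
```

```text
6.02 0.0614 [-1.   0.2  0.2] [ 0.4575 -0.3085  0.0649]
6.07 0.0539 [ 0.3 -0.4  0.4] [ 0.4574 -0.3084  0.0647]
6.12 0.0466 [-0.7 -0.8  0. ] [ 0.4573 -0.3084  0.0645]
6.17 0.0386 [0.4 0.5 0.1] [ 0.4572 -0.3083  0.0643]
6.22 0.0311 [-0.4 -0.3 -0.2] [ 0.457  -0.3082  0.0641]
6.27 0.0228 [-0.   0.7 -0.7] [ 0.4569 -0.3081  0.064 ]
6.32 0.0149 [1.6 0.6 0.1] [ 0.4569 -0.3081  0.0638]
t 6.32 eef [ 0.4569 -0.3081  0.0638] jawyaw 82.13 down [-0.0019  0.0047 -1.    ] j6 [-0.595  0.47  -0.122  0.983  0.003 -0.457] F [1.63 0.57 0.13] T [0.027 0.066 0.025] w 0.0149
```

```bash
python3 - <<'E'
from h import *
for i in range(4):
    camera('top'); o=get_obs(); print(round(o['clock'],2),round(o['grip_width'],4),o['ft_force'].round(1),o['eef_pos'].round(4))
st()
E
```

```text
6.37 0.009 [ 0.5  0.1 -1.1] [ 0.457  -0.3082  0.0639]
6.42 0.0088 [ 0.  -0.9  1.4] [ 0.457  -0.3082  0.0638]
6.47 0.0091 [0.2 0.1 1.7] [ 0.457  -0.3082  0.0638]
6.52 0.0087 [ 0.2 -0.2  1.5] [ 0.4571 -0.3082  0.0638]
t 6.52 eef [ 0.4571 -0.3082  0.0638] jawyaw 82.13 down [-0.0017  0.0045 -1.    ] j6 [-0.595  0.47  -0.122  0.983  0.003 -0.457] F [ 0.24 -0.21  1.52] T [-0.03   0.047 -0.012] w 0.0087
```

Request:
arm_command:
  motion:
    - {"x":-0.036,"y":0,"z":0,"roll":0,"fingers":0}

```text
clock: 6.6
eef_pos: [0.4533, -0.3064, 0.0933]
tool_rot: [0.052, 0.71, -0.045, 0.701]
ft_force: [-0.2, 0.9, -2.3]
grip_width: 0.009
```

```bash
python3 - <<'E'
from h import *
camera('top');camera('top');st()
E
```

```text
t 6.7 eef [ 0.4597 -0.3101  0.1037] jawyaw 82.12 down [ 4.5e-03  3.0e-04 -1.0e+00] j6 [-0.595  0.43  -0.07   1.068  0.003 -0.458] F [ 1.41 -0.8  -1.84] T [-0.069 -0.144  0.041] w 0.0089
```

Request:
arm_command:
  motion:
    - {"x":-0.04,"y":0,"z":0,"roll":0,"fingers":0}

```text
clock: 6.78
eef_pos: [0.4547, -0.3069, 0.1345]
tool_rot: [0.052, 0.708, -0.046, 0.702]
ft_force: [-1.1, 0.6, -3.6]
grip_width: 0.0089
```

```bash
python3 - <<'E'
from h import *
camera('top');camera('top');st()
E
```

```text
t 6.88 eef [ 0.4622 -0.3119  0.146 ] jawyaw 82.12 down [ 0.0121 -0.0046 -0.9999] j6 [-0.595  0.393 -0.008  1.157  0.003 -0.458] F [ 0.89 -0.62 -1.28] T [-0.097 -0.112 -0.014] w 0.0091
```

Request:
arm_command:
  motion:
    - {"x":-0.04,"y":0,"z":0,"roll":0,"fingers":0}

```text
clock: 6.97
eef_pos: [0.4571, -0.3085, 0.1757]
tool_rot: [0.05, 0.706, -0.047, 0.705]
ft_force: [-0.7, 0.7, -3.9]
grip_width: 0.0088
```

```bash
python3 - <<'E'
from h import *
camera('top');d=snap('scene','s3');todo([.5424,0,.175],180.4)
cv2.imwrite('pics/v3.png',cv2.resize(d['frame'][60:190,250:380,::-1],None,fx=4.5,fy=4.5,interpolation=cv2.INTER_CUBIC))
E
```

```text
t 7.07 eef [ 0.464  -0.3133  0.1875] jawyaw 82.12 down [ 0.0198 -0.0097 -0.9998] j6 [-0.595  0.363  0.059  1.245  0.003 -0.458] F [ 1.3  -1.15 -1.34] T [-0.13  -0.128 -0.001] w 0.0087
tool shift [0.011  0.3211 0.0345]
roll needed 1.4263 deg 81.72 alt -1.7153
```

View pics/v3.png

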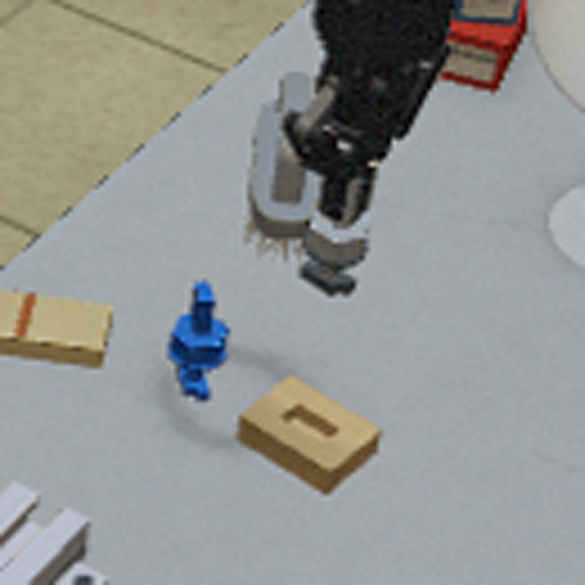

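Request:
arm_command:
  motion:
    - {"x":0,"y":0.036,"z":0.0038,"roll":0,"fingers":0}
    - {"x":0,"y":0.036,"z":0.0038,"roll":0,"fingers":0}
    - {"x":0,"y":0.036,"z":0.0038,"roll":0,"fingers":0}
    - {"x":0,"y":0.036,"z":0.0038,"roll":0,"fingers":0}
    - {"x":0,"y":0.036,"z":0.0038,"roll":0,"fingers":0}
    - {"x":0,"y":0.036,"z":0.0038,"roll":0,"fingers":0}
    - {"x":0,"y":0.036,"z":0.0038,"roll":0,"fingers":0}
    - {"x":0,"y":0.036,"z":0.0038,"roll":0,"fingers":0}
    - {"x":0,"y":0.02,"z":0.0038,"roll":0,"fingers":0}

```text
clock: 7.82
eef_pos: [0.5406, -0.0071, 0.1739]
tool_rot: [0.05, 0.7, -0.057, 0.71]
ft_force: [-0.2, -0.5, -2.6]
grip_width: 0.0087
```

```bash
python3 - <<'E'
from h import *
camera('top');camera('top');todo([.5424,0,.175],180.4)
E
```

```text
t 7.92 eef [ 0.5409 -0.0071  0.1735] jawyaw 81.43 down [ 0.0121 -0.0115 -0.9999] j6 [-0.007  0.343 -0.008  1.208 -0.011  0.143] F [-0.29 -1.09 -2.18] T [-0.011  0.028 -0.03 ] w 0.0089
tool shift [-0.0016  0.0072  0.0004]
roll needed 1.4142 deg 81.03 alt -1.7274
```

Request:
arm_command:
  motion:
    - {"x":-0.0006,"y":0,"z":0,"roll":-0.12,"fingers":0}
    - {"x":-0.0006,"y":0,"z":0,"roll":-0.12,"fingers":0}
    - {"x":-0.0006,"y":0,"z":0,"roll":-0.12,"fingers":0}
    - {"x":-0.0006,"y":0,"z":0,"roll":-0.12,"fingers":0}
    - {"x":-0.0006,"y":0,"z":0,"roll":-0.12,"fingers":0}
    - {"x":-0.0006,"y":0,"z":0,"roll":-0.12,"fingers":0}
    - {"x":-0.0006,"y":0,"z":0,"roll":-0.12,"fingers":0}
    - {"x":-0.0006,"y":0,"z":0,"roll":-0.12,"fingers":0}
    - {"x":-0.0006,"y":0,"z":0,"roll":-0.12,"fingers":0}
    - {"x":-0.0006,"y":0,"z":0,"roll":-0.12,"fingers":0}
    - {"x":-0.0006,"y":0,"z":0,"roll":-0.12,"fingers":0}
    - {"x":-0.0006,"y":0,"z":0,"roll":-0.12,"fingers":0}
    - {"x":-0.0006,"y":0,"z":0,"roll":-0.12,"fingers":0}
    - {"x":-0.0006,"y":0,"z":0,"roll":-0.12,"fingers":0}
    - {"x":-0.0006,"y":0,"z":0,"roll":-0.05,"fingers":0}

```text
clock: 9.17
eef_pos: [0.529, -0.0161, 0.1605]
tool_rot: [-0.519, 0.488, 0.521, 0.47]
ft_force: [-0.2, 0.3, -2.4]
grip_width: 0.009
```

```bash
python3 - <<'E'
from h import *
camera('top');camera('top');todo([.5424,0,.175],180.4)
c=snap('scene','s4')
d=snap('top','t4')
def cr(im,x,y,w,h,s): return cv2.resize(im[y:y+h,x:x+w,::-1],None,fx=s,fy=s,interpolation=cv2.INTER_CUBIC)
cv2.imwrite('pics/v4.png',np.hstack([cr(c['frame'],180,90,130,180,3.1),cr(d['frame'],190,110,130,180,3.1)]))
E
```

```text
t 9.27 eef [ 0.5289 -0.0161  0.1605] jawyaw -175.65 down [-0.0192 -0.0159 -0.9997] j6 [-0.021  0.353 -0.029  1.208 -0.016 -1.668] F [-0.04  0.68 -2.61] T [ 0.041 -0.016  0.061] w 0.0087
tool shift [-0.015  -0.0144  0.0148]
roll needed 0.069 deg 3.95 alt -3.0726
```

View pics/v4.png

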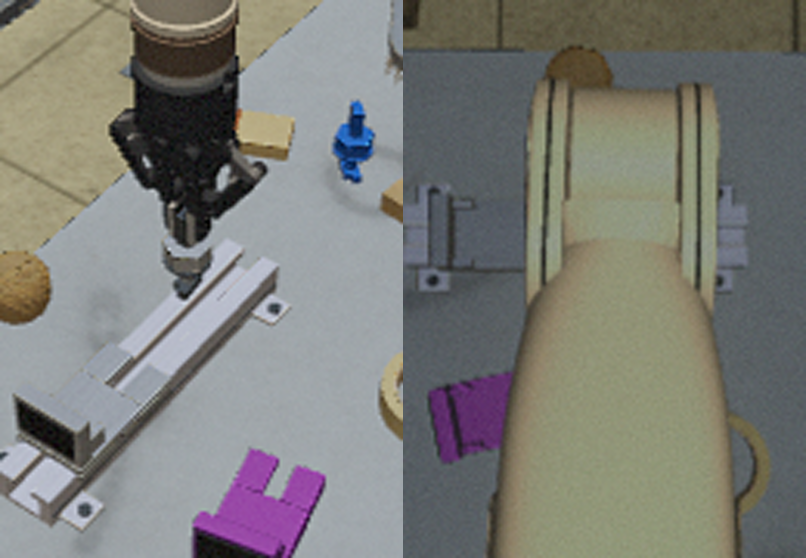

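Request:
arm_command:
  motion:
    - {"x":-0.02,"y":-0.014,"z":0.013,"roll":0.069,"fingers":0}

```text
clock: 9.45
eef_pos: [0.5371, -0.0035, 0.1761]
tool_rot: [-0.497, 0.512, 0.503, 0.488]
ft_force: [-0.2, -0.6, -3.2]
grip_width: 0.0087
```

```bash
python3 - <<'E'
from h import *
camera('top');camera('top');camera('top');todo([.5424,0,.15],180.4)
E
```

```text
t 9.6 eef [ 0.5442 -0.0012  0.1815] jawyaw -179.61 down [-0.0147 -0.0159 -0.9998] j6 [ 0.007  0.365  0.046  1.267 -0.016 -1.571] F [ 0.86  0.18 -3.35] T [-0.02  -0.046 -0.114] w 0.0092
tool shift [0.0315 0.0014 0.0017]
roll needed -0.0001 deg -0.01 alt 3.1414
```

Request:
arm_command:
  motion:
    - {"x":0.041,"y":0,"z":0,"roll":0,"fingers":0}
    - {"x":0,"y":0,"z":0,"roll":0,"fingers":0}

```text
clock: 9.77
eef_pos: [0.542, -0.0024, 0.1388]
tool_rot: [-0.502, 0.506, 0.502, 0.49]
ft_force: [-4.7, 0.9, -4.9]
grip_width: 0.0091
```

```bash
python3 - <<'E'
from h import *
camera('top');camera('top');camera('top');todo([.5424,0,.12],180.4)
E
```

```text
t 9.92 eef [ 0.5504 -0.0023  0.1485] jawyaw -179.58 down [ 0.0034 -0.0165 -0.9999] j6 [ 0.005  0.385 -0.014  1.169 -0.017 -1.573] F [ 0.56  1.18 -1.68] T [ 0.048 -0.093 -0.018] w 0.009
tool shift [0.0285 0.0081 0.0028]
roll needed 0.0004 deg 0.02 alt -3.1412
```

Request:
arm_command:
  motion:
    - {"x":0.028,"y":0.008,"z":-0.005,"roll":0,"fingers":0}

```text
clock: 10.0
eef_pos: [0.55, -0.0074, 0.1278]
tool_rot: [0.511, -0.497, -0.493, -0.499]
ft_force: [2.6, -0.6, -2.2]
grip_width: 0.009
```

```bash
python3 - <<'E'
from h import *
camera('top');camera('top');c=snap('scene','s5');o,R=st();todo([.5424,-.008,.11],180.4)
x0,y0,s=200,140,8
im=cv2.resize(c['frame'][y0:y0+75,x0:x0+90,::-1],None,fx=s,fy=s,interpolation=cv2.INTER_NEAREST)
def L(P,col,cl=True):
    q=((proj(c,P)-[x0-.5,y0-.5])*s).astype(int); cv2.polylines(im,[q.reshape(-1,1,2)],cl,col,1)
A=o['eef_pos'];ax=R[:,0]
def bp(u,v,h): # bolt coords: x along tool z, y along tool y, h up
    return A+ax*(.0558-h)+R[:,2]*u+R[:,1]*v
for h in(0,.008): L([bp(a*.016,b*.008,h) for a,b in((1,1),(-1,1),(-1,-1),(1,-1))],(0,0,255))
t=np.linspace(0,6.283,30)
for h in(.029,.033): L([bp(.02*np.cos(a),.02*np.sin(a),h) for a in t],(0,200,0))
# rail model
yw=.0075;c0=np.array([.5424,.0222]);ex=np.array([1,yw]);ey=np.array([-yw,1])
for u in(-.028,-.009,.009,.028): L([np.r_[c0+ex*u+ey*v,.034] for v in(-.16,.16)],(255,0,255),False)
sc=c0+ey*.0678
for u in(-.033,-.0075,.0075,.033): L([np.r_[sc+ex*u+ey*v,.042] for v in(-.06,-.022)],(255,255,0),False)
cv2.imwrite('pics/v5.png',im)
E
```

```text
t 10.15 eef [ 0.5418 -0.0081  0.121 ] jawyaw -179.61 down [ 0.0019 -0.0165 -0.9999] j6 [-0.006  0.393 -0.079  1.097 -0.016 -1.583] F [ 0.33  0.62 -1.11] T [0.033 0.003 0.023] w 0.0087
t 10.15 eef [ 0.5418 -0.0081  0.121 ] jawyaw -179.61 down [ 0.0019 -0.0165 -0.9999] j6 [-0.006  0.393 -0.079  1.097 -0.016 -1.583] F [ 0.33  0.62 -1.11] T [0.033 0.003 0.023] w 0.0087
tool shift [ 0.011  -0.0005  0.0003]
roll needed -0.0002 deg -0.01 alt 3.1414
```

View pics/v5.png

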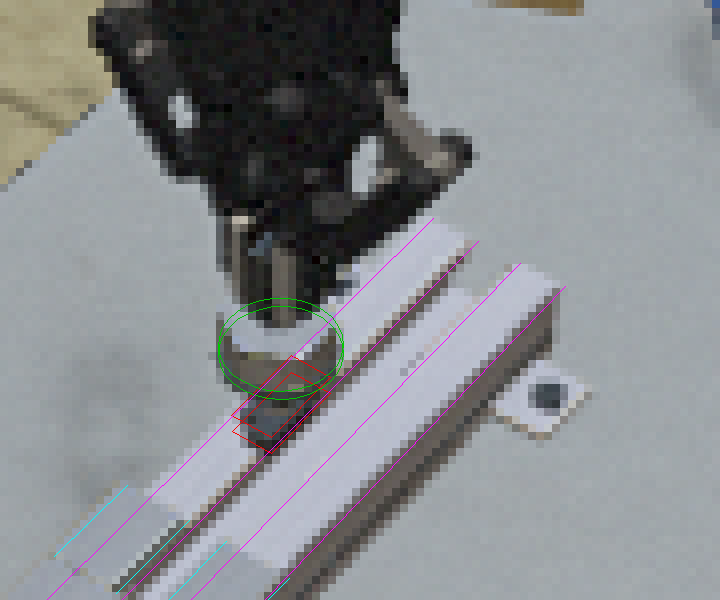

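```bash
python3 - <<'E'
from h import *
for tag in('top0','scene0'):
    c=load(tag);g=cv2.cvtColor(c['frame'],cv2.COLOR_RGB2GRAY).astype(np.float32)
    u=np.arange(-.036,.0361,.001)
    acc=[]
    for v in np.arange(-.13,-.04,.001):
        P=[[.5424+a-.0075*v+0*.0,.0222+v,.034] for a in u]
        q=proj(c,P).astype(np.float32); acc.append(cv2.remap(g,q[:,:1],q[:,1:],1)[:,0])
    m=np.mean(acc,0)
    print(tag); print(' '.join(f'{int(round(a*1000))}:{x:.0f}' for a,x in zip(u,m)))
E
```

```text
top0
-36:101 -35:101 -34:101 -33:102 -32:95 -31:88 -30:80 -29:87 -28:95 -27:102 -26:108 -25:115 -24:120 -23:120 -22:121 -21:122 -20:122 -19:122 -18:123 -17:122 -16:122 -15:122 -14:122 -13:121 -12:120 -11:119 -10:117 -9:116 -8:116 -7:116 -6:117 -5:119 -4:120 -3:121 -2:121 -1:122 0:122 1:122 2:122 3:122 4:123 5:119 6:111 7:103 8:101 9:106 10:110 11:114 12:118 13:122 14:122 15:120 16:118 17:119 18:120 19:121 20:121 21:122 22:122 23:122 24:122 25:122 26:119 27:117 28:114 29:110 30:106 31:103 32:102 33:100 34:99 35:98 36:97
scene0
-36:67 -35:72 -34:80 -33:84 -32:86 -31:85 -30:85 -29:86 -28:92 -27:105 -26:125 -25:147 -24:165 -23:176 -22:179 -21:180 -20:180 -19:180 -18:180 -17:180 -16:180 -15:180 -14:180 -13:180 -12:180 -11:180 -10:181 -9:181 -8:179 -7:177 -6:176 -5:177 -4:179 -3:180 -2:181 -1:181 0:181 1:181 2:176 3:165 4:146 5:124 6:101 7:86 8:83 9:92 10:113 11:138 12:160 13:175 14:181 15:181 16:178 17:177 18:177 19:178 20:179 21:180 22:180 23:180 24:180 25:181 26:181 27:180 28:179 29:175 30:168 31:160 32:154 33:149 34:148 35:149 36:151
```

Request:
arm_command:
  motion:
    - {"x":0.022,"y":-0.0015,"z":0,"roll":0,"fingers":0}

```text
clock: 10.23
eef_pos: [0.5482, -0.0085, 0.1048]
tool_rot: [0.509, -0.499, -0.494, -0.498]
ft_force: [2.0, 0.3, -1.9]
grip_width: 0.0089
```

```bash
python3 - <<'E'
from h import *
camera('top');camera('top');c=snap('scene','s6');o,R=st()
x0,y0,s=205,165,12
im=cv2.resize(c['frame'][y0:y0+50,x0:x0+60,::-1],None,fx=s,fy=s,interpolation=cv2.INTER_CUBIC)
cv2.imwrite('pics/v6b.png',im)
def L(P,col,cl=True):
    q=((proj(c,P)-[x0-.5,y0-.5])*s).astype(int); cv2.polylines(im,[q.reshape(-1,1,2)],cl,col,1)
A=o['eef_pos'];ax=R[:,0]
def bp(u,v,h): return A+ax*(.0558-h)+R[:,2]*u+R[:,1]*v
for h in(0,.008): L([bp(a*.016,b*.008,h) for a,b in((1,1),(-1,1),(-1,-1),(1,-1))],(0,0,255))
t=np.linspace(0,6.283,30)
for h in(.029,.033): L([bp(.02*np.cos(a),.02*np.sin(a),h) for a in t],(0,200,0))
yw=.0075;c0=np.array([.5424,.0222]);ex=np.array([1,yw]);ey=np.array([-yw,1])
for u in(-.028,-.009,.009,.028): L([np.r_[c0+ex*u+ey*v,.034] for v in(-.16,.16)],(255,0,255),False)
cv2.imwrite('pics/v6.png',im)
E
```

```text
t 10.38 eef [ 0.5436 -0.0084  0.0997] jawyaw -179.61 down [ 0.0014 -0.0163 -0.9999] j6 [-0.006  0.416 -0.104  1.05  -0.016 -1.584] F [ 0.14  0.31 -2.48] T [-0.018 -0.003  0.013] w 0.0089
```

View pics/v6.png

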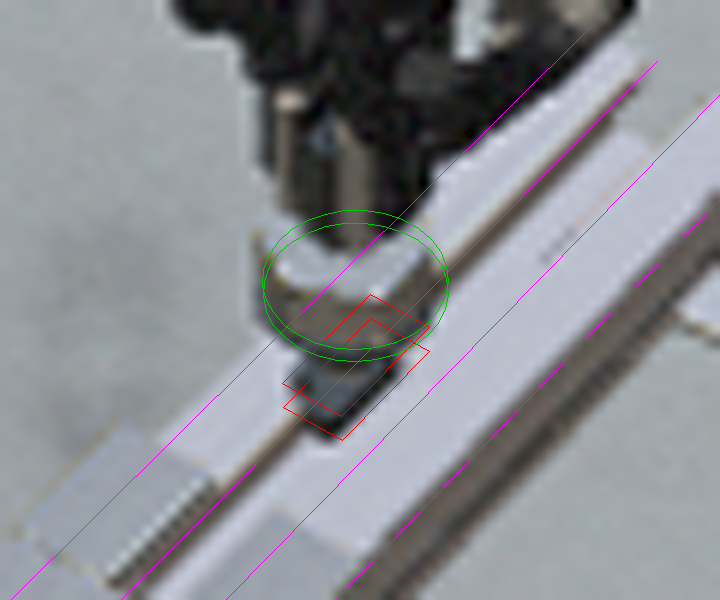

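View pics/v6b.png

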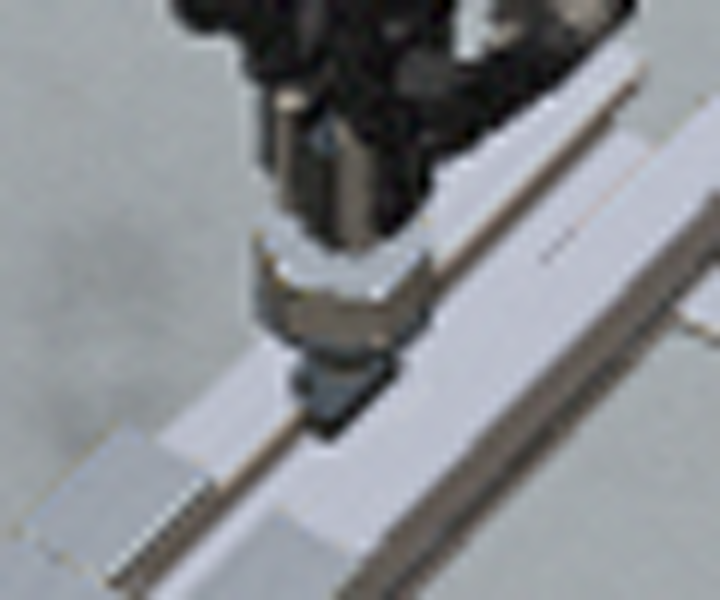

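Request:
arm_command:
  motion:
    - {"x":0.012,"y":0.0007,"z":0,"roll":0,"fingers":0}

```text
clock: 10.47
eef_pos: [0.546, -0.0085, 0.0914]
tool_rot: [0.508, -0.5, -0.496, -0.496]
ft_force: [1.1, 0.2, -2.6]
grip_width: 0.009
```

```bash
python3 - <<'E'
from h import *
camera('top');camera('top');todo([.543,-.008,.0713],180.4)
E
```

```text
t 10.57 eef [ 0.5432 -0.0085  0.0884] jawyaw -179.61 down [ 0.0015 -0.0163 -0.9999] j6 [-0.007  0.426 -0.12   1.023 -0.016 -1.584] F [-0.64 -0.2  -2.95] T [ 0.006  0.057 -0.003] w 0.009
tool shift [0.0171 0.0002 0.0008]
roll needed -0.0001 deg -0.01 alt 3.1415
```

Request:
arm_command:
  motion:
    - {"x":0.006,"y":0,"z":0,"roll":0,"fingers":0}

```text
clock: 10.65
eef_pos: [0.5445, -0.0085, 0.0845]
tool_rot: [0.507, -0.501, -0.497, -0.495]
ft_force: [-1.6, -0.1, -0.1]
grip_width: 0.0086
```

```bash
python3 - <<'E'
from h import *
camera('top');camera('top');todo([.543,-.008,.0713],180.4)
E
```

```text
t 10.75 eef [ 0.5434 -0.0085  0.0828] jawyaw -179.6 down [ 0.0017 -0.0163 -0.9999] j6 [-0.007  0.432 -0.127  1.01  -0.016 -1.584] F [-0.66  0.35 -2.41] T [ 0.003  0.088 -0.042] w 0.0088
tool shift [0.0115 0.0004 0.0007]
roll needed 0.0 deg 0.0 alt -3.1416
```

Request:
arm_command:
  motion:
    - {"x":0.006,"y":0.0004,"z":0,"roll":0,"fingers":0}

```text
clock: 10.83
eef_pos: [0.5443, -0.0086, 0.0783]
tool_rot: [0.507, -0.501, -0.496, -0.495]
ft_force: [0.2, -0.2, -1.9]
grip_width: 0.0089
```

```bash
python3 - <<'E'
from h import *
camera('top');camera('top');todo([.543,-.008,.0713],180.4)
E
```

```text
t 10.93 eef [ 0.5427 -0.0086  0.0764] jawyaw -179.59 down [ 0.001  -0.0163 -0.9999] j6 [-0.007  0.438 -0.136  0.995 -0.016 -1.585] F [-0.51  0.64 -2.32] T [ 0.034  0.069 -0.014] w 0.0089
tool shift [ 0.0051 -0.0003  0.0007]
roll needed 0.0001 deg 0.01 alt -3.1415
```

Request:
arm_command:
  motion:
    - {"x":0.0055,"y":0.0,"z":0,"roll":0,"fingers":0}

```text
clock: 11.02
eef_pos: [0.5436, -0.0086, 0.0718]
tool_rot: [0.507, -0.502, -0.497, -0.495]
ft_force: [0.6, 0.3, -2.0]
grip_width: 0.009
```

```bash
python3 - <<'E'
from h import *
camera('top');c=snap('scene','s7');todo([.543,.0,.0713],180.4)
cv2.imwrite('pics/v7.png',cv2.resize(c['frame'][150:230,180:280,::-1],None,fx=7,fy=7,interpolation=cv2.INTER_CUBIC))
E
```

```text
t 11.12 eef [ 0.542  -0.0087  0.0701] jawyaw -179.6 down [-6.000e-04 -1.620e-02 -9.999e-01] j6 [-0.007  0.445 -0.144  0.982 -0.016 -1.585] F [-0.28  0.06 -2.13] T [0.073 0.048 0.01 ] w 0.009
tool shift [-0.0014 -0.001   0.0086]
roll needed 0.0001 deg 0.0 alt -3.1415
```

View pics/v7.png

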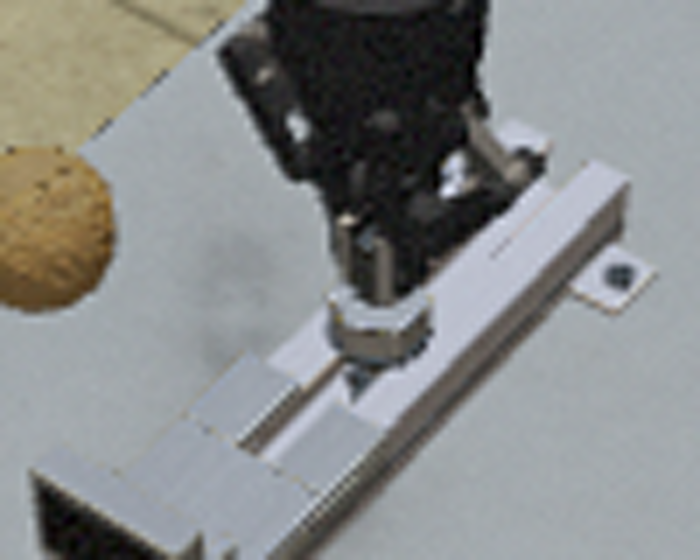

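Request:
arm_command:
  motion:
    - {"x":-0.002,"y":-0.0007,"z":0.012,"roll":0,"fingers":0}

```text
clock: 11.2
eef_pos: [0.5421, 0.002, 0.0714]
tool_rot: [0.505, -0.504, -0.497, -0.494]
ft_force: [0.3, 0.9, -2.7]
grip_width: 0.0089
```

```bash
python3 - <<'E'
from h import *
camera('top');camera('top');todo([.5424,.062,.072],180.4)
E
```

```text
t 11.3 eef [0.5429 0.0048 0.072 ] jawyaw -179.51 down [-3.000e-04 -1.520e-02 -9.999e-01] j6 [ 0.017  0.445 -0.139  0.987 -0.015 -1.562] F [ 0.03  0.25 -1.6 ] T [0.014 0.027 0.011] w 0.009
tool shift [-0.0008 -0.      0.0572]
roll needed 0.0015 deg 0.09 alt -3.1401
```

Request:
arm_command:
  motion:
    - {"x":-0.0003,"y":0,"z":0.018,"roll":0,"fingers":0}

```text
clock: 11.38
eef_pos: [0.5429, 0.0212, 0.0722]
tool_rot: [0.506, -0.503, -0.497, -0.494]
ft_force: [0.7, 0.1, -1.2]
grip_width: 0.0091
```

```bash
python3 - <<'E'
from h import *
camera('top');camera('top');todo([.5423,.062,.072],180.4)
E
```

```text
t 11.48 eef [0.543  0.0249 0.0723] jawyaw -179.36 down [ 4.000e-04 -1.400e-02 -9.999e-01] j6 [ 0.054  0.445 -0.137  0.988 -0.014 -1.528] F [-0.24 -0.26 -1.88] T [ 0.027 -0.027 -0.005] w 0.0094
tool shift [-0.0002  0.0003  0.0371]
roll needed 0.0042 deg 0.24 alt -3.1374
```

Request:
arm_command:
  motion:
    - {"x":-0.0008,"y":0,"z":0.018,"roll":0,"fingers":0}

```text
clock: 11.57
eef_pos: [0.5428, 0.0411, 0.0729]
tool_rot: [0.506, -0.502, -0.498, -0.494]
ft_force: [-0.1, -0.0, -2.0]
grip_width: 0.0092
```

```bash
python3 - <<'E'
from h import *
camera('top');c=snap('scene','s8');todo([.5423,.062,.072],180.4)
cv2.imwrite('pics/v8.png',cv2.resize(c['frame'][150:230,180:280,::-1],None,fx=7,fy=7,interpolation=cv2.INTER_CUBIC))
E
```

```text
t 11.67 eef [0.5431 0.0448 0.0732] jawyaw -179.2 down [ 0.0012 -0.0131 -0.9999] j6 [ 0.09   0.446 -0.133  0.991 -0.013 -1.495] F [-0.43 -0.68 -2.23] T [-0.011 -0.024  0.005] w 0.0092
tool shift [0.0009 0.0005 0.0173]
roll needed 0.007 deg 0.4 alt -3.1346
```

View pics/v8.png

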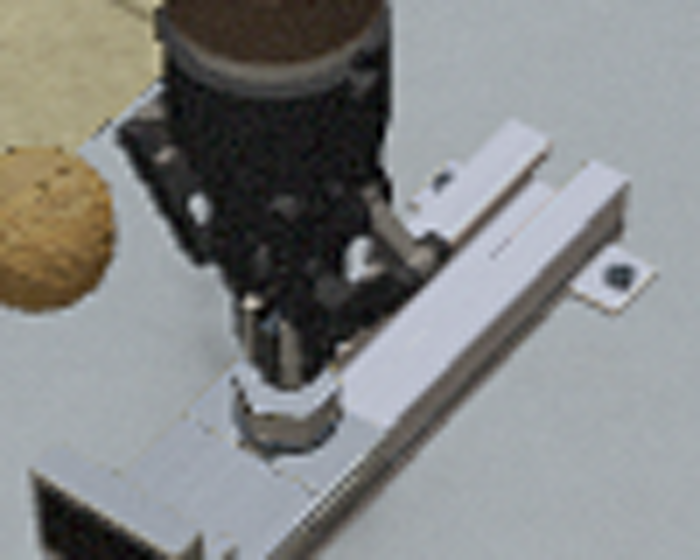

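Request:
arm_command:
  motion:
    - {"x":0.0008,"y":0.0008,"z":0.011,"roll":0.007,"fingers":0}

```text
clock: 11.75
eef_pos: [0.5424, 0.0546, 0.0725]
tool_rot: [0.506, -0.502, -0.497, -0.495]
ft_force: [-0.0, 0.9, -2.1]
grip_width: 0.0086
```

```bash
python3 - <<'E'
from h import *
camera('top');camera('top');todo([.5421,.062,.072],180.4)
E
```

```text
t 11.85 eef [0.5421 0.0565 0.0723] jawyaw -179.49 down [ 0.0013 -0.0129 -0.9999] j6 [ 0.111  0.448 -0.134  0.99  -0.013 -1.469] F [ 0.07 -0.57 -3.11] T [-0.028  0.041  0.029] w 0.0093
tool shift [ 0.0002 -0.0001  0.0055]
roll needed 0.0019 deg 0.11 alt -3.1396
```

Request:
arm_command:
  motion:
    - {"x":0,"y":0,"z":0.002,"roll":0,"fingers":0}

```text
clock: 11.93
eef_pos: [0.542, 0.0579, 0.0723]
tool_rot: [0.506, -0.501, -0.498, -0.495]
ft_force: [-0.1, 0.5, -2.8]
grip_width: 0.0091
```

```bash
python3 - <<'E'
from h import *
camera('top');camera('top');todo([.5421,.062,.072],180.4)
E
```

```text
t 12.03 eef [0.5421 0.0582 0.0723] jawyaw -179.48 down [ 0.0013 -0.0133 -0.9999] j6 [ 0.114  0.448 -0.133  0.99  -0.013 -1.465] F [-1.08  0.39 -2.16] T [0.04  0.039 0.016] w 0.0091
tool shift [ 0.0002 -0.0001  0.0038]
roll needed 0.002 deg 0.12 alt -3.1396
```

Request:
arm_command:
  motion:
    - {"x":0,"y":0,"z":0.001,"roll":0,"fingers":0}

```text
clock: 12.12
eef_pos: [0.5421, 0.0586, 0.0723]
tool_rot: [0.506, -0.501, -0.498, -0.495]
ft_force: [0.1, -0.6, -2.1]
grip_width: 0.0091
```

```bash
python3 - <<'E'
from h import *
camera('top');camera('top');todo([.5421,.062,.072],180.4)
E
```

```text
t 12.22 eef [0.5422 0.0588 0.0723] jawyaw -179.51 down [ 0.0015 -0.0134 -0.9999] j6 [ 0.115  0.448 -0.133  0.99  -0.014 -1.464] F [-0.52  0.36 -2.44] T [ 0.029 -0.011 -0.009] w 0.009
tool shift [0.0003 0.0001 0.0032]
roll needed 0.0015 deg 0.09 alt -3.1401
```

Request:
arm_command:
  motion:
    - {"x":0,"y":0,"z":0.001,"roll":0,"fingers":0}

```text
clock: 12.3
eef_pos: [0.5422, 0.0593, 0.0723]
tool_rot: [0.506, -0.501, -0.498, -0.495]
ft_force: [-0.1, 0.6, -2.3]
grip_width: 0.0085
```

```bash
python3 - <<'E'
from h import *
camera('top');camera('top');todo([.5421,.062,.072],180.4)
E
```

```text
t 12.4 eef [0.5422 0.0596 0.0723] jawyaw -179.53 down [ 0.0014 -0.0135 -0.9999] j6 [ 0.117  0.448 -0.132  0.99  -0.014 -1.462] F [-0.01  0.83 -1.5 ] T [-0.01   0.044 -0.013] w 0.0093
tool shift [0.0003 0.0001 0.0024]
roll needed 0.0012 deg 0.07 alt -3.1404
```

Request:
arm_command:
  motion:
    - {"x":0,"y":0,"z":0.0015,"roll":0,"fingers":0}

```text
clock: 12.48
eef_pos: [0.5422, 0.0604, 0.0723]
tool_rot: [0.506, -0.501, -0.498, -0.495]
ft_force: [-0.6, -3.8, -1.9]
grip_width: 0.0093
```

```bash
python3 - <<'E'
from h import *
camera('top');camera('top');todo([.5421,.062,.072],180.4)
E
```

```text
t 12.58 eef [0.5421 0.0604 0.0723] jawyaw -179.55 down [ 0.0014 -0.0152 -0.9999] j6 [ 0.119  0.449 -0.132  0.991 -0.015 -1.459] F [-0.32 -2.82 -2.43] T [-0.557 -0.017 -0.036] w 0.0092
tool shift [0.0003 0.     0.0016]
roll needed 0.0009 deg 0.05 alt -3.1407
```

Request:
arm_command:
  motion:
    - {"x":0,"y":0,"z":0.001,"roll":0,"fingers":0}

```text
clock: 12.67
eef_pos: [0.5422, 0.0605, 0.0723]
tool_rot: [0.506, -0.502, -0.497, -0.494]
ft_force: [0.3, -4.2, -1.3]
grip_width: 0.0087
```

```bash
python3 - <<'E'
from h import *
camera('top');camera('top');todo([.5421,.062,.072],180.4)
E
```

```text
t 12.77 eef [0.5422 0.0606 0.0723] jawyaw -179.58 down [ 0.0015 -0.0171 -0.9999] j6 [ 0.121  0.449 -0.132  0.991 -0.017 -1.457] F [-0.53 -4.4  -1.96] T [-1.034  0.03   0.048] w 0.0093
tool shift [0.0003 0.     0.0014]
roll needed 0.0004 deg 0.02 alt -3.1412
```

Request:
arm_command:
  motion:
    - {"x":-0.0004,"y":0,"z":-0.0003,"roll":0.12,"fingers":0}
    - {"x":-0.0004,"y":0,"z":0,"roll":0.12,"fingers":0}

```text
clock: 12.93
eef_pos: [0.5413, 0.0604, 0.0727]
tool_rot: [-0.441, 0.56, 0.432, 0.553]
ft_force: [-0.2, -2.1, -2.8]
grip_width: 0.0088
```

```bash
python3 - <<'E'
from h import *
camera('top');camera('top');todo([.5422,.0605,.072],90.4)
E
```

```text
t 13.03 eef [0.5414 0.0604 0.0727] jawyaw 166.58 down [-1.000e-04 -1.650e-02 -9.999e-01] j6 [ 0.12   0.448 -0.131  0.993 -0.016 -1.216] F [ 0.21 -1.54 -2.42] T [-0.357  0.129 -0.064] w 0.0085
tool shift [ 0.0007 -0.0007  0.0003]
roll needed 1.3296 deg 76.18 alt -1.812
```

Request:
arm_command:
  motion:
    - {"x":0,"y":-0.0007,"z":0,"roll":0.12,"fingers":0}
    - {"x":-0.0002,"y":0,"z":0,"roll":0.12,"fingers":0}
    - {"x":-0.0002,"y":0,"z":0,"roll":0.12,"fingers":0}

```text
clock: 13.28
eef_pos: [0.541, 0.0606, 0.0726]
tool_rot: [-0.335, 0.628, 0.326, 0.621]
ft_force: [-0.1, -2.2, -3.0]
grip_width: 0.0092
```

```bash
python3 - <<'E'
from h import *
camera('top');camera('top');todo([.5422,.0605,.072],90.4)
E
```

```text
t 13.38 eef [0.5411 0.0606 0.0726] jawyaw 146.12 down [-0.0023 -0.0158 -0.9999] j6 [ 0.12   0.449 -0.13   0.996 -0.015 -0.859] F [-1.52 -1.98 -2.82] T [-0.439 -0.007 -0.047] w 0.0091
tool shift [ 0.0006 -0.001   0.0005]
roll needed 0.9724 deg 55.72 alt -2.1692
```

Request:
arm_command:
  motion:
    - {"x":0,"y":-0.001,"z":0.0005,"roll":0.12,"fingers":0}
    - {"x":-0.0001,"y":-0.0003,"z":0.0002,"roll":0.12,"fingers":0}
    - {"x":-0.0001,"y":-0.0003,"z":0.0002,"roll":0.12,"fingers":0}

```text
clock: 13.63
eef_pos: [0.5417, 0.0609, 0.0723]
tool_rot: [-0.221, 0.676, 0.213, 0.67]
ft_force: [-0.7, -0.2, -2.0]
grip_width: 0.0088
```

```bash
python3 - <<'E'
from h import *
camera('top');camera('top');todo([.5422,.0605,.072],90.4)
E
```

```text
t 13.73 eef [0.5419 0.0609 0.0724] jawyaw 126.03 down [-0.0046 -0.0146 -0.9999] j6 [ 0.12   0.452 -0.126  0.999 -0.014 -0.509] F [-0.63 -1.07 -3.45] T [-0.348  0.228 -0.034] w 0.0086
tool shift [ 0.0004 -0.0005  0.    ]
roll needed 0.6218 deg 35.63 alt -2.5198
```

Request:
arm_command:
  motion:
    - {"x":0,"y":-0.0004,"z":0.0002,"roll":0.12,"fingers":0}
    - {"x":-0.0001,"y":-0.0002,"z":0.0003,"roll":0.12,"fingers":0}

```text
clock: 13.9
eef_pos: [0.5422, 0.0612, 0.0723]
tool_rot: [-0.143, 0.696, 0.135, 0.69]
ft_force: [-1.4, -2.3, -1.8]
grip_width: 0.0089
```

```bash
python3 - <<'E'
from h import *
camera('top');camera('top');todo([.5422,.0605,.072],90.4)
E
```

```text
t 14.0 eef [0.5423 0.0611 0.0723] jawyaw 112.93 down [-0.0053 -0.0136 -0.9999] j6 [ 0.119  0.454 -0.124  1.    -0.013 -0.281] F [-0.57 -0.87 -2.07] T [-0.284  0.133 -0.022] w 0.0089
tool shift [ 0.0003 -0.0005 -0.0003]
roll needed 0.3932 deg 22.53 alt -2.7484
```

Request:
arm_command:
  motion:
    - {"x":0,"y":-0.0002,"z":0.0002,"roll":0.12,"fingers":0}
    - {"x":-0.0001,"y":0,"z":0.0003,"roll":0.12,"fingers":0}

```text
clock: 14.17
eef_pos: [0.5426, 0.0614, 0.0723]
tool_rot: [-0.064, 0.707, 0.055, 0.702]
ft_force: [-1.4, -1.6, -1.5]
grip_width: 0.009
```

```bash
python3 - <<'E'
from h import *
camera('top');camera('top');todo([.5422,.0605,.072],90.4)
E
```

```text
t 14.27 eef [0.5427 0.0614 0.0723] jawyaw 99.9 down [-0.0056 -0.0131 -0.9999] j6 [ 0.12   0.455 -0.122  1.001 -0.012 -0.053] F [-0.2  -2.43 -2.28] T [-0.366  0.189 -0.013] w 0.0088
tool shift [ 0.0003 -0.0008 -0.0006]
roll needed 0.1658 deg 9.5 alt -2.9758
```

Request:
arm_command:
  motion:
    - {"x":0,"y":-0.0002,"z":-0.0002,"roll":0.085,"fingers":0}

```text
clock: 14.35
eef_pos: [0.5425, 0.0614, 0.0723]
tool_rot: [-0.038, 0.708, 0.029, 0.704]
ft_force: [0.0, -0.5, -1.3]
grip_width: 0.0089
```

```bash
python3 - <<'E'
from h import *
camera('top');camera('top');todo([.5422,.0605,.072],90.4)
E
```

```text
t 14.45 eef [0.5425 0.0614 0.0723] jawyaw 95.41 down [-0.0054 -0.0125 -0.9999] j6 [ 0.119  0.454 -0.123  1.001 -0.012  0.025] F [-0.15 -1.26 -1.88] T [-0.145  0.12  -0.028] w 0.0093
tool shift [ 0.0003 -0.0009 -0.0004]
roll needed 0.0874 deg 5.01 alt -3.0542
```

Request:
arm_command:
  motion:
    - {"x":0,"y":0,"z":0,"roll":0.08,"fingers":0}

```text
clock: 14.53
eef_pos: [0.5425, 0.0616, 0.0723]
tool_rot: [-0.012, 0.709, 0.003, 0.705]
ft_force: [-1.3, -1.4, -2.5]
grip_width: 0.0087
```

```bash
python3 - <<'E'
from h import *
camera('top');camera('top');todo([.5422,.0605,.07],90.4)
E
```

```text
t 14.63 eef [0.5425 0.0615 0.0724] jawyaw 91.15 down [-0.0054 -0.0123 -0.9999] j6 [ 0.119  0.454 -0.123  1.001 -0.012  0.099] F [-0.79 -1.36 -1.48] T [-0.207  0.139  0.015] w 0.0092
tool shift [ 0.0024 -0.001  -0.0003]
roll needed 0.0131 deg 0.75 alt -3.1285
```

Request:
arm_command:
  motion:
    - {"x":0.001,"y":0.0005,"z":0,"roll":0.014,"fingers":0}

```text
clock: 14.72
eef_pos: [0.5426, 0.0617, 0.0716]
tool_rot: [-0.008, 0.709, -0.001, 0.705]
ft_force: [-0.8, -2.7, 1.2]
grip_width: 0.0087
```

```bash
python3 - <<'E'
from h import *
camera('top');camera('top');todo([.5422,.0605,.07],90.4)
E
```

```text
t 14.82 eef [0.5425 0.0617 0.0714] jawyaw 90.52 down [-0.0054 -0.0131 -0.9999] j6 [ 0.12   0.455 -0.124  0.999 -0.012  0.111] F [-1.16 -2.63 -1.  ] T [-0.577  0.273 -0.002] w 0.0092
tool shift [ 0.0014 -0.0012 -0.0003]
roll needed 0.002 deg 0.12 alt -3.1396
```

Request:
arm_command:
  motion:
    - {"x":0.001,"y":0,"z":0,"roll":0,"fingers":0}

```text
clock: 14.9
eef_pos: [0.5426, 0.0616, 0.0707]
tool_rot: [-0.009, 0.709, -0.001, 0.705]
ft_force: [-1.2, -1.6, 0.4]
grip_width: 0.0091
```

```bash
python3 - <<'E'
from h import *
camera('top');c=snap('scene','s9');todo([.5422,.0605,.07],90.4)
cv2.imwrite('pics/v9.png',cv2.resize(c['frame'][150:250,160:280,::-1],None,fx=6,fy=6,interpolation=cv2.INTER_CUBIC))
E
```

```text
t 15.0 eef [0.5425 0.0616 0.0704] jawyaw 90.6 down [-0.0053 -0.0132 -0.9999] j6 [ 0.12   0.456 -0.125  0.996 -0.012  0.11 ] F [-1.42 -1.48 -1.48] T [-0.449  0.242  0.005] w 0.0087
tool shift [ 0.0004 -0.0011 -0.0003]
roll needed 0.0034 deg 0.2 alt -3.1382
```

View pics/v9.png

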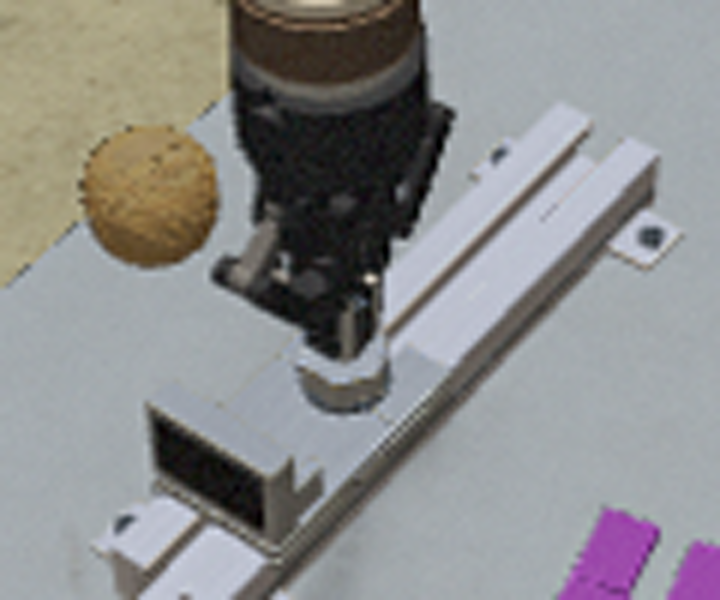

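Request:
arm_command:
  motion:
    - {"x":0.001,"y":0,"z":0,"roll":0,"fingers":0}

```text
clock: 15.08
eef_pos: [0.5425, 0.0616, 0.0696]
tool_rot: [-0.009, 0.709, -0.001, 0.705]
ft_force: [-1.0, -2.2, 0.3]
grip_width: 0.0091
```

```bash
python3 - <<'E'
from h import *
camera('top');camera('top');st()
E
```

```text
t 15.18 eef [0.5425 0.0616 0.0694] jawyaw 90.63 down [-0.0052 -0.0132 -0.9999] j6 [ 0.12   0.457 -0.127  0.994 -0.012  0.109] F [-0.97 -2.64 -0.54] T [-0.435  0.295  0.063] w 0.0087
```

Request:
arm_command:
  motion:
    - {"x":0.001,"y":0,"z":0,"roll":0,"fingers":0}

```text
clock: 15.27
eef_pos: [0.5427, 0.0616, 0.0689]
tool_rot: [-0.009, 0.709, -0.001, 0.705]
ft_force: [-3.0, -1.7, 7.8]
grip_width: 0.0088
```

```bash
python3 - <<'E'
from h import *
camera('top');camera('top');st()
E
```

```text
t 15.37 eef [0.5427 0.0616 0.0689] jawyaw 90.64 down [-0.0047 -0.0131 -0.9999] j6 [ 0.12   0.458 -0.127  0.992 -0.012  0.109] F [-1.95 -1.9   3.18] T [-0.446  0.612  0.016] w 0.0085
```

Request:
arm_command:
  motion:
    - {"x":-0.0005,"y":0,"z":0,"roll":0,"fingers":0.65}

```text
clock: 15.45
eef_pos: [0.5433, 0.0621, 0.0697]
tool_rot: [-0.008, 0.708, -0.0, 0.706]
ft_force: [0.3, 0.6, 1.0]
grip_width: 0.0196
```

```bash
python3 - <<'E'
from h import *
for i in range(9): camera('top')
st()
E
```

```text
t 15.9 eef [0.5427 0.0617 0.0694] jawyaw 90.65 down [-0.0046 -0.0129 -0.9999] j6 [ 0.12   0.457 -0.127  0.993 -0.012  0.109] F [ 0.15 -0.55  0.18] T [-0.03  -0.044 -0.004] w 0.0557
```

```bash
python3 - <<'E'
from h import *
c=snap('scene','s10');o,R=st()
x0,y0,s=200,195,16
def mk(off):
    im=cv2.resize(c['frame'][y0:y0+36,x0:x0+36,::-1],None,fx=s*.69,fy=s*.69,interpolation=cv2.INTER_CUBIC)
    if off is None: return im
    S=s*.69
    b=proj(c,[.5425,.0617,.062])[0]
    for z in(.046,.062):
        a=np.radians(np.arange(6)*60+30+off); r=.017/np.cos(np.pi/6)
        P=np.c_[.5425+.0015+r*np.cos(a),.0617+r*np.sin(a),np.full(6,z)]
        q=((proj(c,P)-[x0-.5,y0-.5])*S).astype(int); cv2.polylines(im,[q.reshape(-1,1,2)],True,(0,0,255) if z>.05 else (0,255,0),1)
    return im
cv2.imwrite('pics/v10.png',np.hstack([mk(None),mk(0)]))
E
```

```text
t 15.95 eef [0.5427 0.0617 0.0694] jawyaw 90.65 down [-0.0046 -0.013  -0.9999] j6 [ 0.12   0.457 -0.127  0.993 -0.012  0.109] F [-0.01  0.21 -0.15] T [ 0.013 -0.024  0.026] w 0.0554
```

View pics/v10.png

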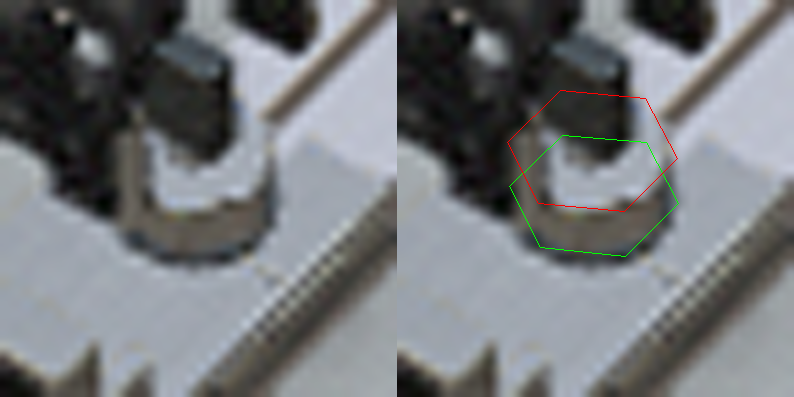

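Request:
arm_command:
  motion:
    - {"x":-0.03,"y":0,"z":0,"roll":0,"fingers":0.65}

```text
clock: 16.03
eef_pos: [0.5384, 0.0615, 0.0942]
tool_rot: [-0.009, 0.713, -0.001, 0.701]
ft_force: [-0.0, -0.1, -1.3]
grip_width: 0.0553
```

```bash
python3 - <<'E'
from h import *
camera('top');camera('top');st()
E
```

```text
t 16.13 eef [0.5456 0.0625 0.1028] jawyaw 90.65 down [ 0.002  -0.0121 -0.9999] j6 [ 0.121  0.423 -0.083  1.064 -0.012  0.109] F [ 0.56 -0.48  0.09] T [ 0.021 -0.119 -0.018] w 0.0557
```

Request:
arm_command:
  motion:
    - {"x":-0.0006,"y":0,"z":0,"roll":-0.12,"fingers":0.65}
    - {"x":-0.0006,"y":0,"z":0,"roll":-0.12,"fingers":0.65}
    - {"x":-0.0006,"y":0,"z":0,"roll":-0.12,"fingers":0.65}
    - {"x":-0.0006,"y":0,"z":0,"roll":-0.12,"fingers":0.65}
    - {"x":-0.0006,"y":0,"z":0,"roll":-0.12,"fingers":0.65}
    - {"x":-0.0006,"y":0,"z":0,"roll":-0.12,"fingers":0.65}

```text
clock: 16.63
eef_pos: [0.5482, 0.063, 0.108]
tool_rot: [-0.267, 0.655, 0.257, 0.658]
ft_force: [1.1, 0.1, -0.3]
grip_width: 0.0556
```

```bash
python3 - <<'E'
from h import *
camera('top');camera('top');todo([.5425,.0617,.1],180)
E
```

```text
t 16.73 eef [0.5482 0.063  0.1081] jawyaw 133.14 down [ 0.0093 -0.0107 -0.9999] j6 [ 0.121  0.418 -0.076  1.069 -0.012 -0.632] F [ 0.2  -0.07 -0.33] T [ 0.056 -0.006 -0.024] w 0.0556
tool shift [ 0.008   0.0031 -0.005 ]
roll needed -0.8179 deg -46.86 alt 2.3236
```

Request:
arm_command:
  motion:
    - {"x":0,"y":0.003,"z":-0.005,"roll":-0.117,"fingers":0.65}
    - {"x":0,"y":0,"z":0,"roll":-0.117,"fingers":0.65}
    - {"x":0,"y":0,"z":0,"roll":-0.117,"fingers":0.65}
    - {"x":0,"y":0,"z":0,"roll":-0.117,"fingers":0.65}
    - {"x":0,"y":0,"z":0,"roll":-0.117,"fingers":0.65}
    - {"x":0,"y":0,"z":0,"roll":-0.117,"fingers":0.65}
    - {"x":0,"y":0,"z":0,"roll":-0.117,"fingers":0.65}

```text
clock: 17.32
eef_pos: [0.5425, 0.0618, 0.1068]
tool_rot: [0.508, -0.497, -0.498, -0.497]
ft_force: [-0.1, 0.2, -0.1]
grip_width: 0.0554
```

```bash
python3 - <<'E'
from h import *
camera('top');camera('top');todo([.5425,.0617,.05],180)
E
```

```text
t 17.42 eef [0.5424 0.0618 0.1068] jawyaw -179.61 down [ 0.01   -0.0103 -0.9999] j6 [ 0.12   0.408 -0.095  1.059 -0.011 -1.458] F [-0.25  0.8   0.45] T [-0.012  0.024 -0.006] w 0.0555
tool shift [0.0568 0.0005 0.0005]
roll needed 0.0068 deg 0.39 alt -3.1348
```

```bash
python3 - <<'E'
from h import *
c=snap('scene','s11')
a=load('scene0')['frame'];b=c['frame']
f=lambda i:cv2.resize(i[170:255,160:260,::-1],None,fx=4,fy=4,interpolation=cv2.INTER_CUBIC)
x0,y0,S=200,175,11
im=cv2.resize(b[y0:y0+54,x0:x0+50,::-1],None,fx=S,fy=S,interpolation=cv2.INTER_CUBIC)
cv2.imwrite('pics/v11.png',im); cv2.imwrite('pics/v11b.png',np.hstack([f(a),f(b)]))
E
```

```text
(no output)
```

View pics/v11.png

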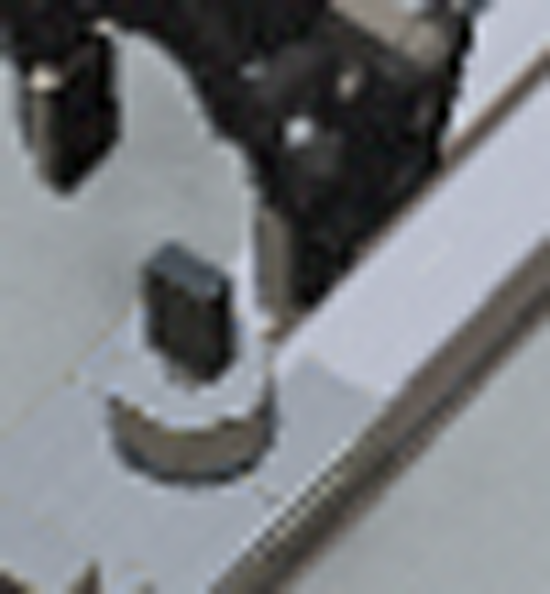

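View pics/v11b.png

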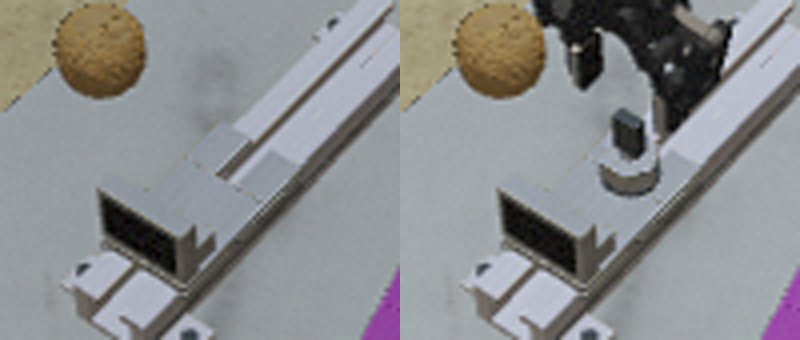

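Request:
arm_command:
  motion:
    - {"x":0.03,"y":0.0005,"z":0.0002,"roll":0.007,"fingers":0.65}

```text
clock: 17.55
eef_pos: [0.5474, 0.0623, 0.082]
tool_rot: [0.506, -0.498, -0.49, -0.505]
ft_force: [2.2, -0.1, 0.1]
grip_width: 0.0555
```

```bash
python3 - <<'E'
from h import *
camera('top');camera('top');todo([.5425,.0617,.049],180)
E
```

```text
t 17.65 eef [0.5392 0.0613 0.0735] jawyaw 179.65 down [ 0.0029 -0.0111 -0.9999] j6 [ 0.12   0.441 -0.141  0.987 -0.011 -1.445] F [-0.72 -0.33 -0.12] T [-0.034  0.069 -0.012] w 0.0552
tool shift [ 0.0245 -0.0032  0.0007]
roll needed -0.006 deg -0.35 alt 3.1356
```

Request:
arm_command:
  motion:
    - {"x":0.016,"y":0,"z":0,"roll":0,"fingers":0.65}

```text
clock: 17.73
eef_pos: [0.541, 0.0614, 0.0597]
tool_rot: [-0.502, 0.503, 0.493, 0.501]
ft_force: [0.9, 0.5, 1.0]
grip_width: 0.0553
```

```bash
python3 - <<'E'
from h import *
camera('top');camera('top');todo([.5425,.0617,.049],180)
E
```

```text
t 17.83 eef [0.5368 0.0609 0.0556] jawyaw 179.53 down [-0.0029 -0.0118 -0.9999] j6 [ 0.119  0.461 -0.162  0.952 -0.011 -1.443] F [-0.38 -0.04 -1.21] T [ 0.068  0.037 -0.036] w 0.0558
tool shift [ 0.0066 -0.0057  0.001 ]
roll needed -0.0083 deg -0.47 alt 3.1333
```

Request:
arm_command:
  motion:
    - {"x":0.006,"y":-0.0055,"z":0.001,"roll":0,"fingers":0.65}

```text
clock: 17.92
eef_pos: [0.5423, 0.0617, 0.0508]
tool_rot: [-0.5, 0.506, 0.495, 0.499]
ft_force: [-0.7, -0.4, -0.2]
grip_width: 0.0554
```

```bash
python3 - <<'E'
from h import *
camera('top');camera('top');todo([.5425,.0617,.049],180)
E
```

```text
t 18.02 eef [0.5429 0.0618 0.0496] jawyaw 179.47 down [-0.0029 -0.0117 -0.9999] j6 [ 0.12   0.478 -0.152  0.945 -0.011 -1.442] F [-0.05  0.2  -0.43] T [ 0.019  0.006 -0.013] w 0.0555
tool shift [ 0.0006  0.0004 -0.0001]
roll needed -0.0092 deg -0.53 alt 3.1324
```

Request:
arm_command:
  motion:
    - {"x":0,"y":0,"z":0,"roll":0,"fingers":0}

```text
clock: 18.1
eef_pos: [0.5435, 0.0619, 0.0501]
tool_rot: [-0.5, 0.506, 0.495, 0.499]
ft_force: [0.2, 0.3, 0.2]
grip_width: 0.045
```

```bash
python3 - <<'E'
from h import *
for i in range(6):
    camera('top'); o=get_obs(); print(round(o['clock'],2),round(o['grip_width'],4),o['ft_force'].round(1),o['ft_torque'].round(3))
st()
E
```

```text
18.15 0.0374 [-0.9 -0.9  8.1] [-0.052  0.474 -0.001]
18.2 0.0355 [-0.9  0.7  2.5] [-0.029  0.263  0.021]
18.25 0.0353 [-1.  -0.6  3.2] [-0.022  0.246  0.008]
18.3 0.0356 [-0.7  0.1  4.6] [-0.036  0.334  0.042]
18.35 0.0358 [-1.   0.1  5. ] [-0.026  0.285 -0.037]
18.4 0.036 [-0.5 -0.1  5.7] [-0.015  0.336  0.028]
t 18.4 eef [0.5436 0.0619 0.0507] jawyaw 179.47 down [-0.001  -0.0115 -0.9999] j6 [ 0.12   0.477 -0.15   0.946 -0.011 -1.442] F [-0.52 -0.07  5.68] T [-0.015  0.336  0.028] w 0.036
```

Request:
arm_command:
  motion:
    - {"x":-0.002,"y":0.0008,"z":0,"roll":0,"fingers":0.6}

```text
clock: 18.48
eef_pos: [0.5427, 0.0619, 0.0528]
tool_rot: [-0.5, 0.505, 0.495, 0.499]
ft_force: [-0.2, 0.2, -0.9]
grip_width: 0.0458
```

```bash
python3 - <<'E'
from h import *
camera('top');camera('top');camera('top');c=snap('scene','s12');todo([.5425,.0617,.053],180)
cv2.imwrite('pics/v12.png',cv2.resize(c['frame'][175:230,195:255,::-1],None,fx=10,fy=10,interpolation=cv2.INTER_CUBIC))
E
```

```text
t 18.68 eef [0.5428 0.062  0.0528] jawyaw 179.47 down [-8.000e-04 -1.150e-02 -9.999e-01] j6 [ 0.12   0.473 -0.151  0.949 -0.011 -1.442] F [-0.63 -0.02  0.03] T [-0.063 -0.018  0.019] w 0.0513
tool shift [-0.0002  0.0003 -0.0003]
roll needed -0.0093 deg -0.53 alt 3.1323
```

View pics/v12.png

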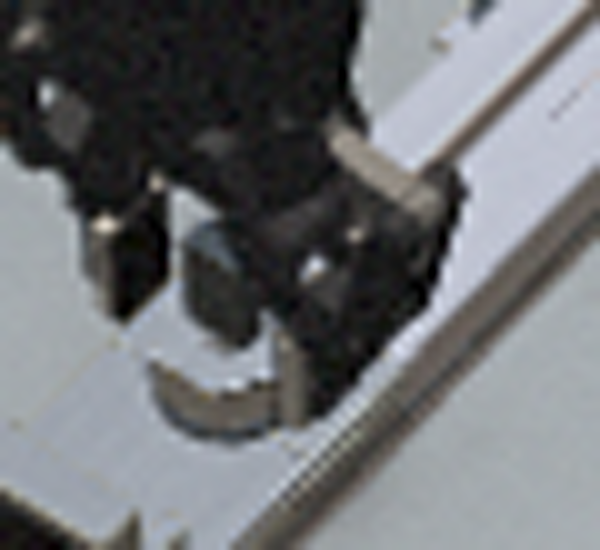

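Request:
arm_command:
  motion:
    - {"x":0.0003,"y":0.0003,"z":-0.0003,"roll":0,"fingers":0}

```text
clock: 18.77
eef_pos: [0.5425, 0.0617, 0.0523]
tool_rot: [-0.5, 0.505, 0.495, 0.499]
ft_force: [0.2, 0.1, 0.4]
grip_width: 0.0407
```

```bash
python3 - <<'E'
from h import *
for i in range(6):
    camera('top'); o=get_obs(); print(round(o['clock'],2),round(o['grip_width'],4),o['ft_force'].round(1),o['ft_torque'].round(3))
st()
E
```

```text
18.82 0.0353 [-3.1 -0.3  7.4] [-0.152  0.653  0.015]
18.87 0.0351 [-1.1  0.   4.3] [-0.009  0.052  0.039]
18.92 0.0351 [-0.3 -0.2  4.1] [-0.042  0.195  0.033]
18.97 0.0351 [-1.1 -0.1  4.4] [-0.07   0.102  0.01 ]
19.02 0.0353 [-0.  -0.5  5. ] [-0.018  0.105  0.042]
19.07 0.0354 [-1.6 -0.8  4.7] [-0.036  0.081  0.026]
t 19.07 eef [0.5428 0.0616 0.053 ] jawyaw 179.47 down [ 0.     -0.0115 -0.9999] j6 [ 0.119  0.472 -0.151  0.948 -0.011 -1.442] F [-1.59 -0.76  4.7 ] T [-0.036  0.081  0.026] w 0.0354
```

Request:
arm_command:
  motion:
    - {"x":-0.0004,"y":0,"z":0,"roll":0.1,"fingers":0}
    - {"x":-0.0003,"y":0,"z":0,"roll":0.1,"fingers":0}

```text
clock: 19.23
eef_pos: [0.5432, 0.0615, 0.0532]
tool_rot: [-0.447, 0.553, 0.44, 0.549]
ft_force: [0.2, 0.4, 0.3]
grip_width: 0.0349
```

```bash
python3 - <<'E'
from h import *
camera('top');c=snap('scene','s13');st()
cv2.imwrite('pics/v13.png',cv2.resize(c['frame'][175:230,195:255,::-1],None,fx=10,fy=10,interpolation=cv2.INTER_CUBIC))
E
```

```text
t 19.33 eef [0.5431 0.0616 0.0531] jawyaw 167.92 down [ 4.000e-04 -1.170e-02 -9.999e-01] j6 [ 0.119  0.472 -0.151  0.948 -0.012 -1.241] F [ 1.04 -0.45 -0.51] T [-0.038 -0.166  0.014] w 0.0351
```

View pics/v13.png

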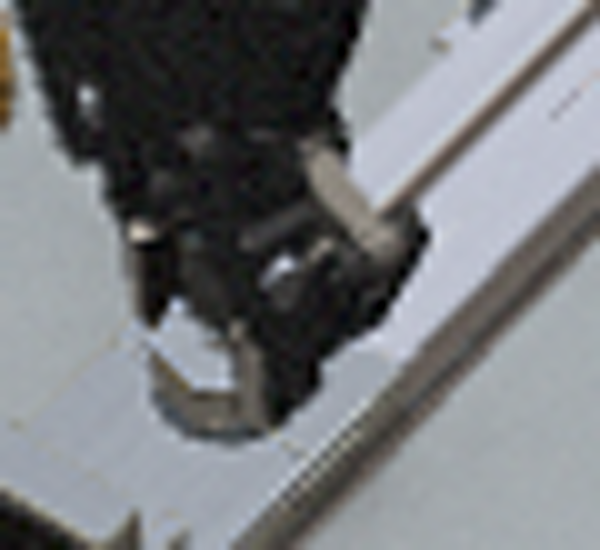

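Request:
arm_command:
  motion:
    - {"x":-0.0003,"y":-0.0003,"z":0,"roll":0.12,"fingers":0}
    - {"x":-0.0003,"y":0,"z":0,"roll":0.12,"fingers":0}
    - {"x":-0.0003,"y":0,"z":0,"roll":0.12,"fingers":0}

```text
clock: 19.58
eef_pos: [0.5435, 0.061, 0.0532]
tool_rot: [-0.341, 0.624, 0.333, 0.619]
ft_force: [1.8, -1.7, -0.3]
grip_width: 0.0349
```

```bash
python3 - <<'E'
from h import *
camera('top');camera('top');todo([.5428,.0616,.053])
E
```

```text
t 19.68 eef [0.5435 0.0612 0.0532] jawyaw 147.33 down [-1.000e-04 -1.220e-02 -9.999e-01] j6 [ 0.119  0.473 -0.149  0.95  -0.012 -0.882] F [ 0.22 -0.47  0.32] T [-0.072 -0.209 -0.01 ] w 0.0348
tool shift [ 0.0002  0.0008 -0.    ]
```

Request:
arm_command:
  motion:
    - {"x":-0.0003,"y":0,"z":0,"roll":0.12,"fingers":0}
    - {"x":-0.0003,"y":0,"z":0,"roll":0.12,"fingers":0}
    - {"x":-0.0003,"y":0,"z":0,"roll":0.12,"fingers":0}

```text
clock: 19.93
eef_pos: [0.5436, 0.0605, 0.0533]
tool_rot: [-0.228, 0.672, 0.219, 0.669]
ft_force: [0.6, -0.9, -0.1]
grip_width: 0.035
```

```bash
python3 - <<'E'
from h import *
camera('top');c=snap('scene','s14');todo([.5428,.0616,.053])
cv2.imwrite('pics/v14.png',cv2.resize(c['frame'][175:230,195:255,::-1],None,fx=10,fy=10,interpolation=cv2.INTER_CUBIC))
E
```

```text
t 20.03 eef [0.5435 0.0608 0.0533] jawyaw 127.14 down [-4.000e-04 -1.320e-02 -9.999e-01] j6 [ 0.119  0.474 -0.149  0.951 -0.013 -0.53 ] F [ 0.76 -0.18 -1.03] T [-0.007 -0.195 -0.054] w 0.0349
tool shift [ 0.0003  0.0011 -0.0001]
```

View pics/v14.png

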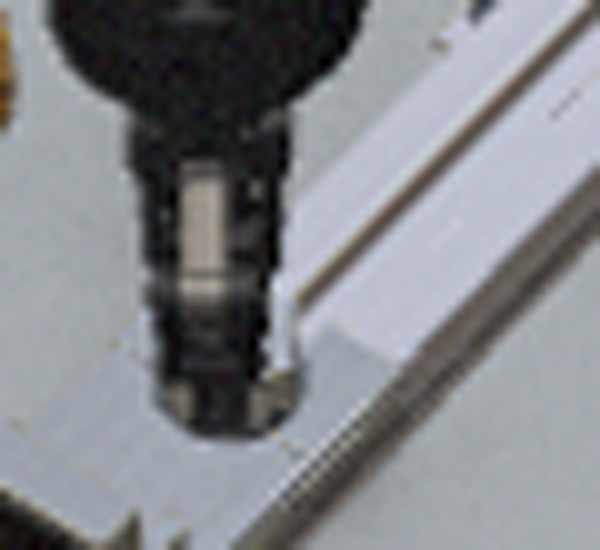

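Request:
arm_command:
  motion:
    - {"x":-0.0001,"y":0.001,"z":-0.0003,"roll":0.12,"fingers":0}
    - {"x":-0.0002,"y":0.0003,"z":0,"roll":0.12,"fingers":0}
    - {"x":-0.0002,"y":0.0003,"z":0,"roll":0.12,"fingers":0}

```text
clock: 20.28
eef_pos: [0.5431, 0.0609, 0.0535]
tool_rot: [-0.11, 0.7, 0.099, 0.699]
ft_force: [0.5, -1.3, -0.0]
grip_width: 0.0349
```

```bash
python3 - <<'E'
from h import *
camera('top');camera('top');todo([.5427,.0613,.053])
E
```

```text
t 20.38 eef [0.5431 0.0612 0.0535] jawyaw 107.19 down [ 9.000e-04 -1.480e-02 -9.999e-01] j6 [ 0.12   0.472 -0.151  0.949 -0.015 -0.179] F [ 1.66 -0.72 -0.84] T [-0.177 -0.254  0.004] w 0.0346
tool shift [ 0.0005  0.0002 -0.0004]
```

Request:
arm_command:
  motion:
    - {"x":-0.0001,"y":0.0003,"z":-0.0003,"roll":0.12,"fingers":0}
    - {"x":-0.0002,"y":0.0003,"z":0,"roll":0.12,"fingers":0}

```text
clock: 20.55
eef_pos: [0.5428, 0.0611, 0.0536]
tool_rot: [-0.03, 0.707, 0.018, 0.707]
ft_force: [0.5, -1.2, -0.8]
grip_width: 0.0352
```

```bash
python3 - <<'E'
from h import *
camera('top');camera('top');todo([.5427,.0613,.053])
E
```

```text
t 20.65 eef [0.5429 0.0613 0.0536] jawyaw 94.12 down [ 0.0012 -0.0157 -0.9999] j6 [ 0.121  0.471 -0.151  0.949 -0.016  0.049] F [ 1.73 -1.3  -1.39] T [-0.319 -0.291 -0.003] w 0.0349
tool shift [ 0.0006  0.     -0.0002]
```

Request:
arm_command:
  motion:
    - {"x":0.0003,"y":0,"z":-0.0002,"roll":0.12,"fingers":0}
    - {"x":0,"y":0,"z":0,"roll":0.12,"fingers":0}
    - {"x":0,"y":0.0002,"z":0,"roll":0.12,"fingers":0}

```text
clock: 20.9
eef_pos: [0.5431, 0.0609, 0.0536]
tool_rot: [0.092, 0.699, -0.103, 0.702]
ft_force: [0.4, -2.5, -0.5]
grip_width: 0.0351
```

```bash
python3 - <<'E'
from h import *
camera('top');c=snap('scene','s15');todo([.5427,.0613,.053])
cv2.imwrite('pics/v15.png',cv2.resize(c['frame'][175:230,195:255,::-1],None,fx=10,fy=10,interpolation=cv2.INTER_CUBIC))
E
```

```text
t 21.0 eef [0.5432 0.061  0.0535] jawyaw 74.39 down [ 0.0021 -0.0165 -0.9999] j6 [ 0.121  0.471 -0.151  0.948 -0.017  0.393] F [ 0.53 -1.79  0.07] T [-0.306 -0.248  0.021] w 0.0348
tool shift [ 0.0005  0.0002 -0.0006]
```

View pics/v15.png

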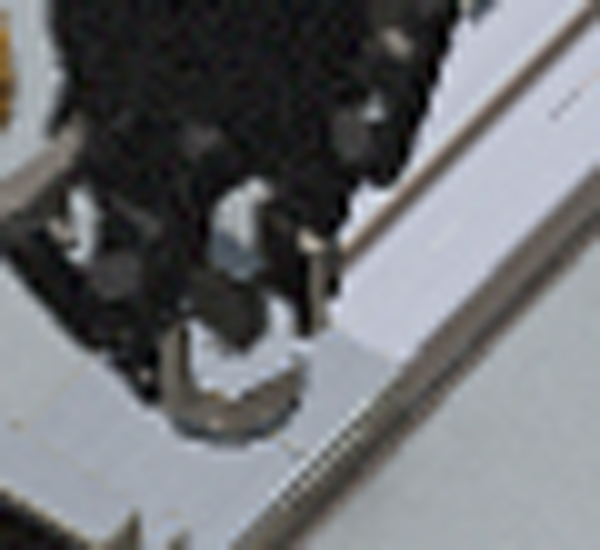

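Request:
arm_command:
  motion:
    - {"x":0.0002,"y":0,"z":-0.0004,"roll":0.12,"fingers":0}
    - {"x":0,"y":0.0002,"z":0,"roll":0.12,"fingers":0}

```text
clock: 21.17
eef_pos: [0.5432, 0.0608, 0.0534]
tool_rot: [0.17, 0.682, -0.181, 0.687]
ft_force: [1.0, -0.9, -0.7]
grip_width: 0.0349
```

```bash
python3 - <<'E'
from h import *
camera('top');camera('top');todo([.5427,.0613,.053])
E
```

```text
t 21.27 eef [0.5433 0.0609 0.0535] jawyaw 61.41 down [ 0.0029 -0.0172 -0.9998] j6 [ 0.121  0.471 -0.152  0.947 -0.017  0.62 ] F [ 0.95 -2.11 -0.39] T [-0.33  -0.365  0.047] w 0.0351
tool shift [ 0.0004  0.0001 -0.0007]
```

Request:
arm_command:
  motion:
    - {"x":0.0002,"y":0.0003,"z":-0.0004,"roll":0.12,"fingers":0}
    - {"x":0,"y":0.0002,"z":0,"roll":0.12,"fingers":0}

```text
clock: 21.43
eef_pos: [0.5434, 0.0607, 0.0533]
tool_rot: [0.246, 0.657, -0.258, 0.664]
ft_force: [1.4, -2.1, -1.2]
grip_width: 0.035
```

```bash
python3 - <<'E'
from h import *
camera('top');camera('top');todo([.5427,.0613,.053])
E
```

```text
t 21.53 eef [0.5436 0.0607 0.0533] jawyaw 48.43 down [ 0.0035 -0.0187 -0.9998] j6 [ 0.122  0.471 -0.152  0.946 -0.019  0.847] F [ 1.42 -3.31 -0.34] T [-0.436 -0.284  0.033] w 0.0351
tool shift [ 0.0003 -0.0001 -0.001 ]
```

Request:
arm_command:
  motion:
    - {"x":0.0002,"y":-0.0006,"z":-0.0003,"roll":0.12,"fingers":0}
    - {"x":0,"y":0,"z":0,"roll":0.12,"fingers":0}

```text
clock: 21.7
eef_pos: [0.5435, 0.0604, 0.0532]
tool_rot: [0.32, 0.624, -0.33, 0.632]
ft_force: [1.5, -3.1, -0.8]
grip_width: 0.0348
```

```bash
python3 - <<'E'
from h import *
camera('top');c=snap('scene','s16');todo([.5427,.0609,.053])
cv2.imwrite('pics/v16.png',cv2.resize(c['frame'][175:230,195:255,::-1],None,fx=10,fy=10,interpolation=cv2.INTER_CUBIC))
E
```

```text
t 21.8 eef [0.5436 0.0604 0.0532] jawyaw 35.48 down [ 0.0047 -0.0186 -0.9998] j6 [ 0.121  0.471 -0.154  0.944 -0.019  1.073] F [ 1.62 -0.93 -0.98] T [-0.35  -0.41   0.035] w 0.0347
tool shift [ 0.0002 -0.0005 -0.0009]
```

View pics/v16.png

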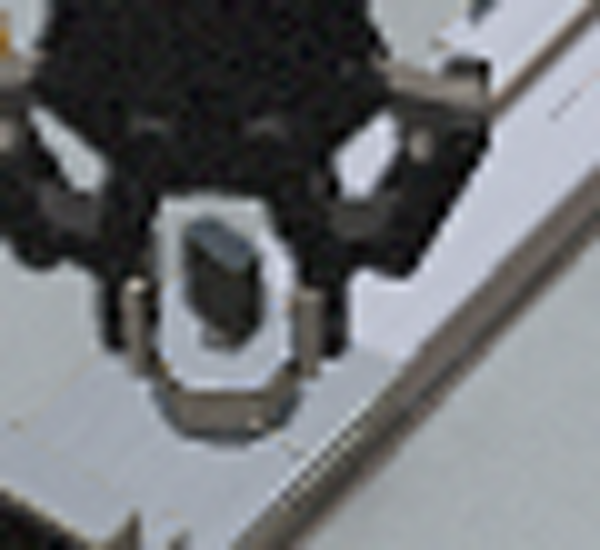

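Request:
arm_command:
  motion:
    - {"x":0,"y":-0.0003,"z":-0.0005,"roll":0.12,"fingers":0}
    - {"x":0,"y":0,"z":0,"roll":0.12,"fingers":0}

```text
clock: 21.97
eef_pos: [0.5434, 0.0602, 0.0531]
tool_rot: [0.389, 0.582, -0.398, 0.593]
ft_force: [1.5, -1.8, -0.8]
grip_width: 0.0351
```

```bash
python3 - <<'E'
from h import *
camera('top');camera('top');todo([.5429,.0608,.053])
E
```

```text
t 22.07 eef [0.5435 0.0603 0.0532] jawyaw 22.52 down [ 0.0054 -0.0194 -0.9998] j6 [ 0.121  0.47  -0.155  0.943 -0.02   1.299] F [ 2.06 -2.76 -0.12] T [-0.503 -0.34   0.075] w 0.0346
tool shift [ 0.0001 -0.0003 -0.0007]
```

Request:
arm_command:
  motion:
    - {"x":0,"y":-0.0003,"z":-0.0003,"roll":0.12,"fingers":0}
    - {"x":0,"y":0,"z":0,"roll":0.12,"fingers":0}

```text
clock: 22.23
eef_pos: [0.5432, 0.0601, 0.0531]
tool_rot: [0.453, 0.533, -0.462, 0.545]
ft_force: [0.9, -2.2, -0.4]
grip_width: 0.0346
```

```bash
python3 - <<'E'
from h import *
camera('top');c=snap('scene','s17');todo([.5429,.0608,.053])
cv2.imwrite('pics/v17.png',cv2.resize(c['frame'][175:230,195:255,::-1],None,fx=10,fy=10,interpolation=cv2.INTER_CUBIC))
E
```

```text
t 22.33 eef [0.5432 0.0601 0.0531] jawyaw 9.55 down [ 0.0055 -0.02   -0.9998] j6 [ 0.122  0.47  -0.156  0.942 -0.021  1.526] F [ 1.49 -2.12 -0.85] T [-0.403 -0.315 -0.06 ] w 0.0352
tool shift [ 0.0001 -0.0002 -0.0007]
```

View pics/v17.png

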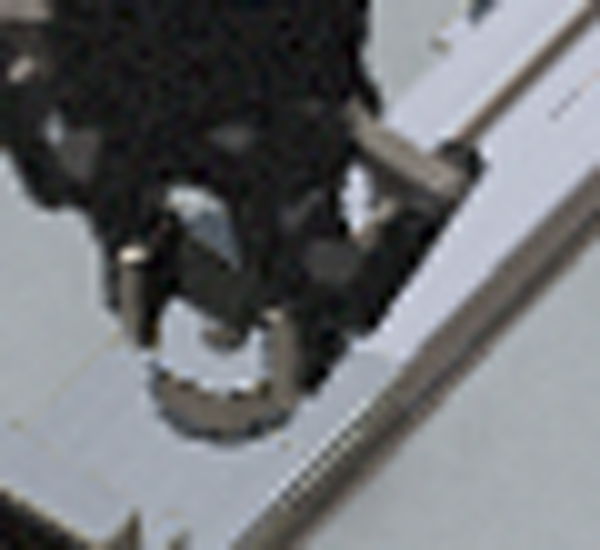

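Request:
arm_command:
  motion:
    - {"x":0,"y":-0.0002,"z":-0.0003,"roll":0.12,"fingers":0}
    - {"x":0,"y":0,"z":0,"roll":0.12,"fingers":0}

```text
clock: 22.5
eef_pos: [0.543, 0.0601, 0.0528]
tool_rot: [-0.512, -0.478, 0.519, -0.491]
ft_force: [2.3, -2.0, -0.1]
grip_width: 0.035
```

```bash
python3 - <<'E'
from h import *
camera('top');a=get_obs()['ft_torque'][2];camera('top');print(a);todo([.5429,.0606,.053])
E
```

```text
0.12330528518941362
t 22.6 eef [0.5431 0.0601 0.0528] jawyaw -3.38 down [ 0.0055 -0.0207 -0.9998] j6 [ 0.122  0.47  -0.156  0.942 -0.021  1.752] F [ 1.28 -1.75 -1.09] T [-0.459 -0.264  0.029] w 0.0349
tool shift [-0.0002 -0.0002 -0.0005]
```

Request:
arm_command:
  motion:
    - {"x":0,"y":0,"z":-0.0003,"roll":0.12,"fingers":0}
    - {"x":0,"y":0,"z":0,"roll":0.12,"fingers":0}

```text
clock: 22.77
eef_pos: [0.5428, 0.0602, 0.0526]
tool_rot: [-0.563, -0.416, 0.57, -0.43]
ft_force: [2.5, -2.8, -1.2]
grip_width: 0.0352
```

```bash
python3 - <<'E'
from h import *
camera('top');a=get_obs()['ft_torque'][2];camera('top');print(a);todo([.5429,.0606,.053])
E
```

```text
0.318542735372922
t 22.87 eef [0.5428 0.0602 0.0526] jawyaw -16.28 down [ 0.0047 -0.0213 -0.9998] j6 [ 0.122  0.47  -0.156  0.942 -0.022  1.977] F [ 1.21 -3.05 -0.97] T [-0.433 -0.213  0.227] w 0.0347
tool shift [-0.0005 -0.     -0.0004]
```

```bash
python3 - <<'E'
from h import *
T=[]
for i in range(8): camera('top'); T.append(get_obs()['ft_torque'][2])
print(np.round(T,3),np.mean(T)); st()
E
```

```text
[0.191 0.228 0.225 0.287 0.293 0.38  0.316 0.314] 0.27918791340848365
t 23.27 eef [0.5428 0.0602 0.0526] jawyaw -16.6 down [ 0.0048 -0.0212 -0.9998] j6 [ 0.123  0.47  -0.156  0.942 -0.022  1.983] F [ 1.95 -2.88 -2.15] T [-0.415 -0.214  0.314] w 0.0349
```

Request:
arm_command:
  motion:
    - {"x":0,"y":0,"z":-0.0002,"roll":0.1,"fingers":0}

```text
clock: 23.35
eef_pos: [0.5427, 0.0603, 0.0525]
tool_rot: [-0.584, -0.387, 0.59, -0.401]
ft_force: [2.3, -3.7, -2.2]
grip_width: 0.0351
```

```bash
python3 - <<'E'
from h import *
T=[]
for i in range(10): camera('top'); T.append(get_obs()['ft_torque'][2])
print(np.round(T,3),np.mean(T)); st()
E
```

```text
[0.438 0.34  0.309 0.303 0.363 0.325 0.38  0.354 0.375 0.333] 0.3521777676752714
t 23.85 eef [0.5427 0.0603 0.0525] jawyaw -22.3 down [ 0.0044 -0.0214 -0.9998] j6 [ 0.123  0.47  -0.156  0.942 -0.022  2.083] F [ 2.41 -3.56 -2.58] T [-0.506 -0.108  0.333] w 0.0349
```

Request:
arm_command:
  motion:
    - {"x":0,"y":0,"z":0,"roll":0.06,"fingers":0}

```text
clock: 23.93
eef_pos: [0.5427, 0.0603, 0.0524]
tool_rot: [-0.596, -0.369, 0.601, -0.383]
ft_force: [2.6, -3.5, -2.6]
grip_width: 0.035
```

```bash
python3 - <<'E'
from h import *
T=[]
for i in range(10): camera('top'); T.append(get_obs()['ft_torque'][2])
print(np.round(T,3),np.mean(T)); st()
E
```

```text
[0.457 0.403 0.387 0.39  0.396 0.409 0.436 0.378 0.456 0.447] 0.41588438206254563
t 24.43 eef [0.5427 0.0603 0.0524] jawyaw -25.71 down [ 0.0043 -0.0213 -0.9998] j6 [ 0.123  0.471 -0.156  0.942 -0.022  2.142] F [ 1.78 -2.58 -3.41] T [-0.483 -0.229  0.447] w 0.0349
```

Request:
arm_command:
  motion:
    - {"x":0,"y":0,"z":0,"roll":0,"fingers":0.7}

```text
clock: 24.52
eef_pos: [0.5425, 0.0608, 0.0524]
tool_rot: [-0.596, -0.369, 0.601, -0.383]
ft_force: [0.2, 0.8, -0.1]
grip_width: 0.0456
```

```bash
python3 - <<'E'
from h import *
for i in range(7): camera('top')
todo([.5427,.061,.06])
E
```

```text
t 24.87 eef [0.5427 0.0606 0.0527] jawyaw -25.71 down [ 0.0047 -0.0208 -0.9998] j6 [ 0.123  0.47  -0.156  0.942 -0.021  2.143] F [-0.22  1.27 -0.42] T [-0.008 -0.025 -0.024] w 0.0596
tool shift [-0.0073 -0.0001 -0.0002]
```

Request:
arm_command:
  motion:
    - {"x":-0.03,"y":0,"z":0,"roll":0,"fingers":0.7}

```text
clock: 24.95
eef_pos: [0.538, 0.0608, 0.0777]
tool_rot: [-0.593, -0.371, 0.605, -0.381]
ft_force: [0.2, -0.4, -0.8]
grip_width: 0.0598
```

```bash
python3 - <<'E'
from h import *
camera('top');camera('top');st()
E
```

```text
t 25.05 eef [0.5453 0.0618 0.0863] jawyaw -25.71 down [ 0.0112 -0.0197 -0.9997] j6 [ 0.124  0.433 -0.115  1.013 -0.021  2.144] F [1.52 0.44 0.69] T [-0.    -0.069 -0.012] w 0.0599
```

Request:
arm_command:
  motion:
    - {"x":-0.035,"y":0,"z":0,"roll":0,"fingers":0.7}

```text
clock: 25.13
eef_pos: [0.5403, 0.062, 0.116]
tool_rot: [-0.595, -0.37, 0.603, -0.382]
ft_force: [-1.2, -0.3, -1.0]
grip_width: 0.0596
```

```bash
python3 - <<'E'
from h import *
camera('top');camera('top');st()
E
```

```text
t 25.23 eef [0.5486 0.0632 0.1265] jawyaw -25.71 down [ 0.0211 -0.0181 -0.9996] j6 [ 0.126  0.394 -0.061  1.097 -0.021  2.145] F [-0.3  -0.37 -0.16] T [-0.005 -0.083 -0.052] w 0.0598
```

Request:
arm_command:
  motion:
    - {"x":-0.04,"y":0,"z":0,"roll":0,"fingers":0.7}
    - {"x":-0.04,"y":0,"z":0,"roll":0,"fingers":0.7}
    - {"x":-0.03,"y":0,"z":0,"roll":0,"fingers":0.7}

```text
clock: 25.48
eef_pos: [0.5414, 0.0648, 0.2291]
tool_rot: [-0.597, -0.369, 0.6, -0.383]
ft_force: [0.9, -0.3, -0.6]
grip_width: 0.0595
```

```bash
python3 - <<'E'
from h import *
camera('top');camera('top');st();c=snap('scene','s18')
a=load('scene0')['frame'];b=c['frame']
f=lambda i:cv2.resize(i[170:255,160:260,::-1],None,fx=4,fy=4,interpolation=cv2.INTER_CUBIC)
cv2.imwrite('pics/v18b.png',np.hstack([f(a),f(b)]))
cv2.imwrite('pics/v18.png',cv2.resize(b[:,:,::-1],(800,600),interpolation=cv2.INTER_CUBIC))
cv2.imwrite('pics/v18c.png',cv2.resize(b[185:235,195:255,::-1],None,fx=10,fy=10,interpolation=cv2.INTER_CUBIC))
E
```

```text
t 25.58 eef [0.545  0.0653 0.2333] jawyaw -25.71 down [ 0.0183 -0.0177 -0.9997] j6 [ 0.13   0.324  0.124  1.354 -0.02   2.15 ] F [0.97 0.53 0.27] T [ 0.029 -0.037 -0.01 ] w 0.0596
```

View pics/v18.png

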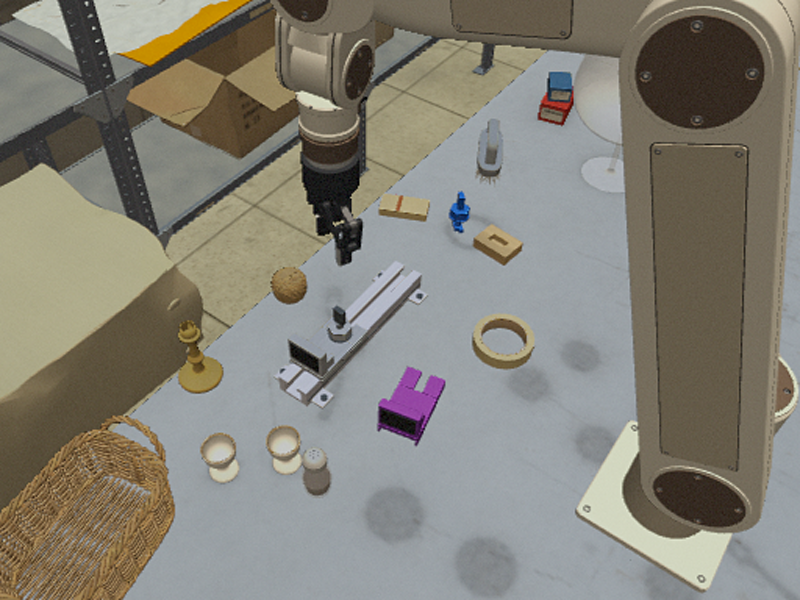

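View pics/v18b.png

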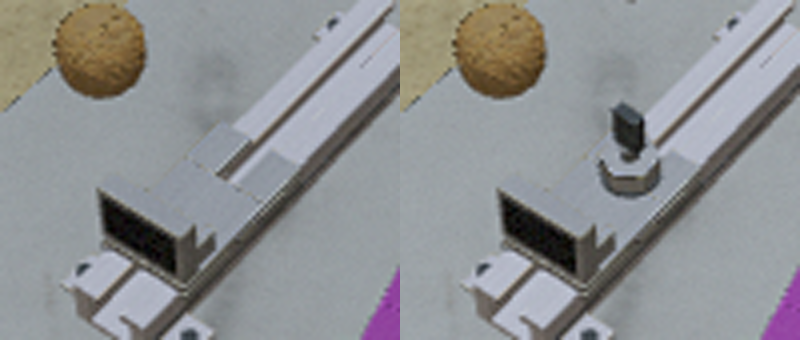

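View pics/v18c.png

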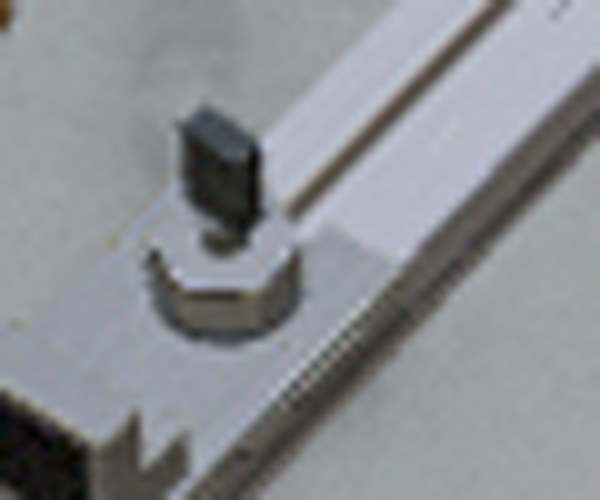

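```bash
python3 - <<'E'
from h import *
c=load('s18')
print(onz(c,217.2-.45,198.4-.45,.101),onz(c,217.3-.45,199.5-.45,.0961))
a=cv2.cvtColor(load('scene0')['frame'],6+1).astype(np.float32);b=cv2.cvtColor(c['frame'],7).astype(np.float32)
print('plate/stop shift px',cv2.phaseCorrelate(a[215:245,180:215].copy(),b[215:245,180:215].copy()),'bench',cv2.phaseCorrelate(a[270:325,185:215].copy(),b[270:325,185:215].copy()))
# flange bottom rim extremes: v18c left 150,300 right 300,275 bottom 228,342
q=[.5425,.0612,.044]; t=np.linspace(0,6.28,60)
p=proj(c,[[.5425+.02*np.cos(x),.0612+.02*np.sin(x),.042] for x in t]); print('pred flange: left',p[:,0].min(),'right',p[:,0].max(),'bottom',p[:,1].max())
print('seen left',150/10+194.5,'right',300/10+194.5,'bottom',342/10+184.5)
E
```

```text
[0.54406138 0.06174901 0.101     ] [0.54438593 0.06114681 0.0961    ]
plate/stop shift px ((0.1618866860155137, 0.06541567303549733), 0.8682710470976653) bench ((0.044483071707778876, 0.00031545296768697995), 1.0968822614351907)
pred flange: left 210.12144498157025 right 225.78900239442382 bottom 219.43437727421858
seen left 209.5 right 224.5 bottom 218.7
```

```bash
python3 -c "
from workcell import job_done
print(job_done())"
```

```text
the job is handed in; nothing more can be done
None
```

The stop is fastened to the rail and I handed the job in at about 26 s; no verdict was reported.

**What I did:**
- I took the grey T-bolt from the wooden holder by its tab and lowered its head into the slot in front of the fork.
- I slid it along until it touched the fork's end, at about 3 to 4 N against the stop's 7 N slip force.
- I turned it 90° clockwise to within 0.2° of square and let it go.
- I then turned the nut clockwise by about 205°. The mean of ten torque readings at the end was 0.42 N m, which is about 42 N of clamping.

**Last checks:**
- **Bolt:** it stands upright, with the tab across the slot. Its tab is at y 0.0617, against 0.0611 when first released, so it is still home within my measuring error.
- **Stop:** its image moved 0.16 pixel from the start picture, and a patch of bare bench moved 0.04. I read that as unmoved, but it could hide a few tenths of a millimetre.
- **Bystanders:** the shaker, tags, and blue and purple look-alikes look unmoved in the final picture.
- **Robot:** the gripper is open and well clear of everything.

**What disagreed or went less cleanly:**
- The two cameras disagreed by about 1.5 to 2 mm on the rail's x position. I settled it by comparing the bolt with the rail in the same picture.
- The first grip on the nut pressed lightly on it, at about 8 N, so I reopened, raised 2 mm and gripped again.
- The tool leaned up to about 1.2° while turning the nut.
- After tightening I judged squareness only by eye. The nut may have carried the head a few degrees past square, to the channel wall.

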